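Sort the soap bench: bar to the curing rack, bottle and jar to their caddies

ROBOT

A 7-joint arm with a two-finger parallel gripper is mounted at the origin on a cart in front of the work surface, level with it; the furniture and walls round the work are solid. World frame = base frame: x ahead of the robot, y to its left, z up, the work surface at z = 0. Lengths are in m, angles in rad, forces in N, time in s.
With the tool pointing down it reaches from about 0.35 to 0.9 m from the base axis. Payload 8.1 kg.
Tool frame: the origin (TCP) lies at the very end of the fingers, on their centre line; the grasp point (between the pads) lies 19 mm behind it (r.grasp_offset is the distance from the TCP to the grasp point, in m); z points along the fingers, y is the line along which they close (so a half turn about z gives the same grasp; the last joint's range is limited). The gripper opens to 85 mm and grips with 20 to 120 N. Pads are 22 mm wide; open, the fingers measure 114 mm over their backs; the gripper's body (76 mm by 85 mm) begins 54 mm behind the grasp point. The pads swing forward as they close: fully open they stand 13 mm farther back than shut.
Start: joints at [-1.392, 0.434, 0.025, 1.573, -0.012, 1.134, -0.075], TCP at [0.174, 0.6, 0.231] pointing down, gripper open.
Joint ranges: [-2.62, 2.62], [-0.44, 2.09], [-1.27, 1.32], [0.08, 2.57], [-1.32, 4.46], [0.12, 2], [-2.74, 2.74]. Speed limits (rad/s): [2.22, 2.22, 3.01, 3.01, 3.14, 3.14, 3.14].

INTERFACE

Orientations are given as a rotation vector (axis times angle).
In Python, from station import monitor, imaging, order, nets, r gives the robot as it stands. The module is installed in compiled form; this text tells all that it offers.
- The arm moves only by the shell command python3 -m creep 'ROWS' [FORCE]. ROWS is JSON, a list that holds one entry, the list of rows, each a list of 5 numbers: the finger opening in mm, from 0 to 85.4, then the shift along the tool's x, y, z in mm, then the turn about the tool's z in rad. A call has 1 to 12 rows; each row shifts and turns the commanded pose from where the row before left it, along the tool's axes as they then stand; what a row does not reach is not made up. A row lasts 1/10 s, in which the tool goes at most 50 mm and 8.59 degrees, less where a joint would pass 70% of its speed; a pose out of reach is approached as far as the arm can. A call is refused whole if a number of a shift passes 50 or a number of a turn 0.15, either way. A call with a gripper value outside its range is refused whole. The fingers move at their own pace and stop on an object; FORCE is the grip in N (left out, the last holds). Time passes only in rows, so rows that do not move let the fingers close. It gives the time, the measured TCP pose, the force, the opening and the grip force at its end, in the units of the state.
- monitor.get_obs(): the state, without advancing time (a new reading comes with each control period).
- imaging.read_camera(name): name is "scene" or "top" or "wrist"; returns a dict with "pixels" (400x640x3 uint8, red, green, blue), "camera_matrix" (3x3 intrinsics, pixels), "k1" (the pictures are not rectified: a ray, as slopes to the right and down, at radius r is drawn at 1 + k1 r^2 times it, then the intrinsics apply), "eye" and "attitude" of the camera in the world; the wrist camera has in their place "tool_from_camera" (4x4, takes a point from camera to tool coordinates, whose origin is the TCP and whose axes are the flange's). Camera axes: x right, y down, z forward; pixel columns grow to the right and rows downward; lengths in m; the calibration is good to about 2 mm. A picture is of the moment at which its call begins: read the wrist's pose just before it. There is no depth.
- order.job_done(): hands the job in; it is judged then, once.
Trained networks look in a picture, given as the dict that the camera call returned (one of the last four; its "shot" number tells which), for a name from the list of things; names that differ only in an ending like _2 or _b are one class to them, and where a whole thing is asked for, a point or a joint stands for the part that bears it (a point fixed in the world has none). Each returns a list of dicts, best first, with "conf" (0 to 1); they miss things now and then, are a little off and sometimes report something else, mostly with a low value. They report only what shows in the picture. A call takes as long as a camera call. They do not tell look-alikes from the thing itself.
- nets.recognise(target, picture): "xy" ([column, row] in pixels, amid what is visible of it).
The state is a dict: "t": time; "joints": joint angles; "qd": joint speeds; "tau": joint torques, N m; "position": TCP position; "eef_rot": TCP orientation; "contact_force": force on the tool from outside, world axes, zero at the start; "moment": the same for the moment, N m; "finger_gap": opening from 0.0 (shut) to 1.0 (fully open); "grasp_force": force on a finger pad.
Only numpy, scipy, OpenCV 4.12 (cv2) and the standard library are available. Lean on these libraries where they do the work, as an engineer would, in place of code of your own. Each camera call takes 0.05 s, during which the arm holds its last target. There are 200 camera calls.

TASK

Sort what stands about the front of the bench: set the dropper bottle upright in the empty bay of the small-bay caddy, the lidded jar upright in the empty bay of the large-bay caddy (do not drop them), and lay the soap bar on the slatted curing rack, end to end and in line with the bar already there. Set the air gap between the bars with the wooden spacer: stand it on the rack against the free end of the first bar and let go, lay the new bar against it and let go, then lift the spacer out and stand it back on the bench, well off the rack. Leave the first bar at its stop and the other bottle and jar standing.

Things in the scene. Friction and masses are not known exactly. Their poses are not given: they have to be found in the camera images.
- bar_next: The cut soap bar to be put away, cream coloured, 54 (x) x 80 (y) x 25 (z) mm, lying flat on the bench at the start. Origin at the centre of its underside, z up. Pick it across the 54 mm width (its x); a half turn makes no difference.
- bar_first: An equal soap bar, 54 x 80 x 25 mm, already lying on the rack against the stop, its 80 mm length (y) along the rack. Origin at the centre of its underside; its +y end is at the stop, its -y end is the free end towards the empty part of the rack. It is loose.
- spacer: Spacer: a plain light wooden block standing on edge, 70 (x) x 18 (y) x 55 (z) mm, 60 g. Origin at the centre of its underside. Its 18 mm thickness is the air gap between two bars; on the rack it stands across the row (its x parallel to the bars' x) and rises 30 mm above the bars, where it can be pinched across the 18 mm.
- rack: Slatted light wood curing rack, 91 (x) x 220 (y) mm, fixed in place. Origin at the centre of its underside; the slats run along y and their tops are at z = 22 mm. A stop batten 16 mm high crosses the +y end (its inner face at y = +98 mm); all other sides are open. The first bar's centre is at about y = +56 mm; with the 18 mm gap the second bar's centre belongs at about y = -42 mm, in line in x.
- bottle: The dropper bottle to be put away, standing on the bench: amber, round, 32 mm diameter up to z = 64 mm, then a black dropper cap of 20 mm diameter up to 97 mm, by which it can be taken. About 45 g. Origin at the centre of its base.
- bottle_in: Another dropper bottle of the same size, already standing loose in the other bay of the small-bay caddy. Origin at the centre of its base. It stays.
- jar: The glass jar to be put away, standing on the bench: round, 48 mm diameter, 70 mm high, closed with a 47 mm wooden lid at z = 58 to 70 mm. About 90 g. Origin at the centre of its base.
- jar_in: Another lidded jar of the same size, already standing loose in the other bay of the large-bay caddy. Origin at the centre of its base. It stays.
- bottle_caddy_bay (a point): Centre of the floor of the empty bay of the small-bay caddy: an open wooden box, 56 (x) x 107 (y) mm, walls 45 mm high above the bench and 5 mm thick, with two square bays of 46 mm in a row along y, fixed in place. The bay floor is 5 mm above the bench. Axes are those of the caddy; the occupied bay is 51 mm away along +y.
- jar_caddy_bay (a point): Centre of the floor of the empty bay of the large-bay caddy: an open wooden box, 74 (x) x 143 (y) mm, walls 36 mm high above the bench and 5 mm thick, with two square bays of 64 mm in a row along y, fixed in place. The bay floor is 5 mm above the bench. Axes are those of the caddy; the occupied bay is 69 mm away along +y.
There are look-alikes about, which are no part of the job. Leave any purple look-alike of the part that bears bottle_caddy_bay alone.

How it is judged:
On the way, in this order (a step that is already met when the one before it is completed fails the run):
1. the spacer stands upright on the rack against the free end of the first bar (within 9 mm of touching it and 15 mm of its centre line), released (y of spacer in the frame of bar_first between -0.058 and -0.044 m and x of spacer in the frame of bar_first between -0.015 and 0.015 m and z of spacer in the frame of bar_first between -0.006 and 0.006 m and angle between spacer's own z axis and vertical below 0.1 rad and angle between the x axis of spacer and the x axis of bar_first, either way round below 0.15 rad and contact force between the fingers and spacer below 0.3 N), for 0.2 s.
2. the second bar lies flat on the rack against the spacer, released, with the spacer still standing between the bars (y of spacer in the frame of bar_first between -0.058 and -0.044 m and x of spacer in the frame of bar_first between -0.015 and 0.015 m and z of spacer in the frame of bar_first between -0.006 and 0.006 m and angle between each of spacer, bar_next's own z axis and vertical below 0.1 rad and angle between the x axis of spacer and the x axis of bar_first, either way round below 0.15 rad and y of bar_next in the frame of bar_first between -0.11 and -0.094 m and x of bar_next in the frame of bar_first between -0.012 and 0.012 m and z of bar_next in the frame of bar_first between -0.005 and 0.005 m and angle between the x axis of bar_next and the x axis of bar_first, either way round below 0.12 rad and contact force between the fingers and bar_next below 0.3 N), for 0.2 s.
3. the spacer stands on the bench off the rack, released, and the bar lies where it was laid (height (world z) of spacer below 0.006 m and angle between each of spacer, bar_next's own z axis and vertical below 0.1 rad and horizontal distance between spacer and rack above 0.06 m and y of bar_next in the frame of bar_first between -0.11 and -0.094 m and x of bar_next in the frame of bar_first between -0.012 and 0.012 m and z of bar_next in the frame of bar_first between -0.005 and 0.005 m and angle between the x axis of bar_next and the x axis of bar_first, either way round below 0.12 rad and contact force between the fingers and spacer below 0.3 N), for 0.2 s.
At the end, for the whole second after the job is handed in: Second bar flat on the rack, in line with the first (12 mm, 0.12 rad), gap 14-30 mm; first bar within 12 mm of its stop; spacer upright on the bench, 60 mm or more from the rack's centre; bottle and jar upright on the floors of their bays; other bottle and jar upright; all at rest (y of bar_first in the frame of rack between 0.044 and 0.064 m and x of bar_first in the frame of rack between -0.015 and 0.015 m and y of bar_next in the frame of bar_first between -0.11 and -0.094 m and x of bar_next in the frame of bar_first between -0.012 and 0.012 m and z of bar_next in the frame of bar_first between -0.005 and 0.005 m and angle between the x axis of bar_next and the x axis of bar_first, either way round below 0.12 rad and angle between each of bar_next, spacer's own z axis and vertical below 0.1 rad and height (world z) of spacer below 0.006 m and horizontal distance between spacer and rack above 0.06 m and horizontal distance between bottle and bottle_caddy_bay below 0.014 m and height (world z) of each of bottle, jar below 0.012 m and angle between each of bottle, jar, bottle_in, jar_in's own z axis and vertical below 0.12 rad and horizontal distance between jar and jar_caddy_bay below 0.016 m and linear speed of each of bar_next, spacer, bottle, jar, bar_first below 0.02 m/s); the robot touches nothing.
It fails at once if the bottle is dropped (free and faster than 0.7 m/s) (contact force between the fingers and bottle below 0.05 N and linear speed of bottle above 0.7 m/s).
It fails at once if the jar is dropped (free and faster than 0.7 m/s) (contact force between the fingers and jar below 0.05 N and linear speed of jar above 0.7 m/s).
It fails at once if the other bottle is knocked over (angle between bottle_in's own z axis and vertical above 0.6 rad).
It fails at once if the other jar is knocked over (angle between jar_in's own z axis and vertical above 0.6 rad).
It fails at once if the first bar is shifted more than 20 mm (distance of bar_first from where it was at the start of the episode above 0.02 m).
It also fails if it takes over 125 s, if anything falls off the work surface, if the arm or the gripper's body presses on something with over 40 N, if the wrist force passes 120 N, or if a joint passes its speed limit or range.

## Working session

There is one attempt and no reset: what is moved stays moved. The work goes in short steps, Python scripts to look and compute and a shell command to move; the robot and the scene stay as the last step left them, time stands still between calls to the robot, and variables do not carry over. Pictures are saved under pics/ and viewed, at most 14 in all, crops included, and the job is handed in when it is done.

```bash
mkdir -p pics
cat > h.py <<'E'
from station import monitor, imaging, order, nets, r
import numpy as np, cv2
from scipy.spatial.transform import Rotation as R
def cam(name):
    o=monitor.get_obs(); p=imaging.read_camera(name)
    if name=="wrist":
        T=np.eye(4);T[:3,:3]=R.from_rotvec(o["eef_rot"]).as_matrix();T[:3,3]=o["position"]
        M=T@np.array(p["tool_from_camera"]); p["Rm"],p["c"]=M[:3,:3],M[:3,3]
    else:
        a=np.array(p["attitude"]); p["Rm"]=a if a.shape==(3,3) else R.from_rotvec(a).as_matrix(); p["c"]=np.array(p["eye"])
    return p
def ray(p,uv):
    k=p["k1"]; K=np.array(p["camera_matrix"])
    d=np.linalg.solve(K,[uv[0],uv[1],1.])[:2]; s=d.copy()
    for _ in range(30): s=d/(1+k*(s@s))
    return p["Rm"]@np.array([*s,1.])
def onz(p,uv,z):
    d=ray(p,uv); return p["c"]+d*(z-p["c"][2])/d[2]
def proj(p,X):
    x=p["Rm"].T@(np.array(X)-p["c"]); s=x[:2]/x[2]; s=s*(1+p["k1"]*(s@s))
    return (np.array(p["camera_matrix"])@[*s,1.])[:2]
def tri(obs):
    A=np.zeros((3,3));b=np.zeros(3);
    for p,uv in obs:
        d=ray(p,uv);d/=np.linalg.norm(d);P=np.eye(3)-np.outer(d,d);A+=P;b+=P@p["c"]
    X=np.linalg.solve(A,b); return X
def save(p,n): cv2.imwrite(f"pics/{n}.png",cv2.cvtColor(p["pixels"],cv2.COLOR_RGB2BGR))
E
python3 - <<'E'
from h import *
np.set_printoptions(precision=3,suppress=True)
o=monitor.get_obs(); print({k:np.round(v,3) for k,v in o.items()})
ps={n:cam(n) for n in("scene","top","wrist")}
for n,p in ps.items():
    save(p,n+"0"); print(n,p["c"],p["Rm"].tolist(),p["k1"],p["camera_matrix"])
for t in "bar_next bar_first spacer rack bottle bottle_in jar jar_in bottle_caddy_bay jar_caddy_bay".split():
    for n in("scene","top"):
        try: print(t,n,[(np.round(d["xy"]).tolist(),round(d["conf"],2)) for d in nets.recognise(t,ps[n])][:5])
        except Exception as e: print(t,n,e)
E
```

```text
{'t': np.float64(0.0), 'joints': array([-1.392,  0.435,  0.025,  1.574, -0.012,  1.134, -0.075]), 'qd': array([ 0.   ,  0.002, -0.   ,  0.   , -0.001,  0.   , -0.   ]), 'tau': array([  0.001, -67.045,   1.025, -31.621,   0.016,   0.012,   0.   ]), 'position': array([0.174, 0.6  , 0.231]), 'eef_rot': array([-0.441, -3.11 ,  0.003]), 'contact_force': array([-1.107, -0.087, -0.072]), 'moment': array([ 0.083,  0.02 , -0.016]), 'grasp_force': np.float64(0.0), 'finger_gap': np.float64(1.003)}
scene [-0.052 -0.62   0.779] [[0.736432460137495, -0.46069356032869485, 0.49540758485060354], [-0.6763123901152404, -0.4836052834309852, 0.55563250518148], [-0.016394591560872057, -0.7442361005146872, -0.6677153915091703]] -0.02578960082470165 [[472.65    0.    321.86 ]
 [  0.    472.65  202.512]
 [  0.      0.      1.   ]]
top [0.414 0.017 1.108] [[-0.019615805264203593, -0.9960617676612926, 0.08646487834547786], [-0.9996344734327565, 0.017929646386898198, -0.020234804304879075], [0.018604830250577596, -0.08683019511611288, -0.9960493850745783]] -0.0256211991055622 [[370.891   0.    316.698]
 [  0.  
[... 523 characters left out ...]
0.85)]
spacer scene []
spacer top [([351.0, 218.0], 0.48)]
rack scene [([278.0, 158.0], 0.67)]
rack top [([236.0, 180.0], 0.8)]
bottle scene [([226.0, 155.0], 0.52)]
bottle top [([210.0, 227.0], 0.51)]
bottle_in scene [([421.0, 234.0], 0.75)]
bottle_in top [([211.0, 227.0], 0.54), ([393.0, 176.0], 0.43)]
jar scene [([402.0, 284.0], 0.86)]
jar top [([412.0, 216.0], 0.85)]
jar_in scene [([338.0, 170.0], 0.66)]
jar_in top [([212.0, 226.0], 0.68), ([295.0, 164.0], 0.65)]
bottle_caddy_bay scene [([427.0, 253.0], 0.77), ([333.0, 290.0], 0.67)]
bottle_caddy_bay top [([404.0, 178.0], 0.62), ([382.0, 250.0], 0.6)]
jar_caddy_bay scene [([357.0, 188.0], 0.77)]
jar_caddy_bay top [([312.0, 165.0], 0.78)]
```

View pics/scene0.png

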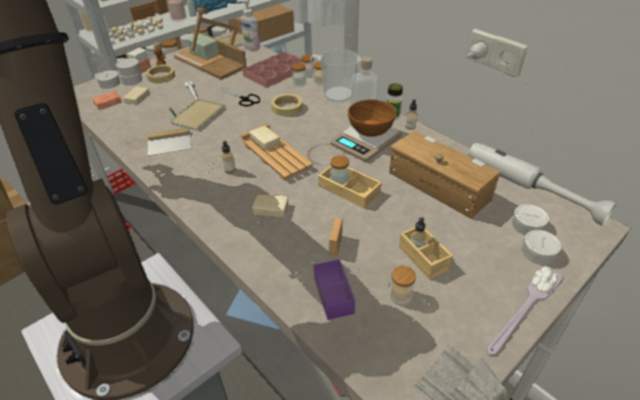

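```bash
python3 -c "
import cv2;i=cv2.imread('pics/top0.png')[120:280,170:440];cv2.imwrite('pics/top0c.png',cv2.resize(i,None,fx=2.96,fy=2.96,interpolation=cv2.INTER_CUBIC))"
```

```text
(no output)
```

View pics/top0c.png

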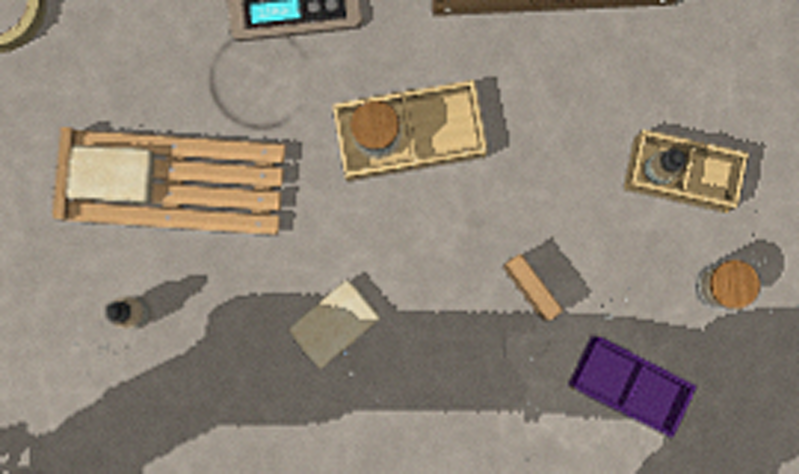

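Scene view: bar_next lies at (270,207), spacer at (336,237), bottle at (228,157), jar at (402,284), the small caddy at (425,252), the large caddy at (350,185) and the rack at (278,155). The purple look-alike is at (333,290). The top crop shows the same things; I'll read coarse corners from it.

Run:
```python
from h import *
np.set_printoptions(precision=4,suppress=True)
p=cam("top"); q=cam("scene")
C={"bar_first":(.047,[(70,147),(152,151),(148,203),(67,198)]),"bar_next":(.025,[(347,280),(379,320),(322,367),(290,328)]),
"spacer":(.055,[(518,255),(563,318),(548,320),(505,262)]),"jar":(.07,[(736,285)]),"bottle":(.097,[(120,311)]),"jar_in":(.07,[(375,125)]),"bottle_in":(.097+.005,[(673,158)]),
"jcaddy":(.036,[(333,103),(475,82),(487,153),(347,178)]),"bcaddy":(.045,[(645,130),(748,148),(740,210),(627,188)]),
"rackslat":(.022,[(285,142),(278,234),(75,222),(82,133)]),"purple":(.045,[(598,336),(695,380),(672,436),(570,386)])}
for n,(z,c) in C.items():
    W=np.array([onz(p,(170+u/2.96,120+v/2.96),z)[:2] for u,v in c])
    out=[W.mean(0)]
    for i in range(len(c) if len(c)>1 else 0):
        e=W[(i+1)%4]-W[i]; out.append((round(float(np.hypot(*e)),4),round(float(np.degrees(np.arctan2(e[1],e[0])))%180,1)))
    print(n,out, "scene px",np.round(proj(q,[*W.mean(0),z])))
```

```text
bar_first [array([0.5648, 0.31  ]), (0.08, 86.2), (0.051, 175.8), (0.0787, 85.4), (0.05, 177.2)] scene px [263. 135.]
bar_next [array([0.4165, 0.0946]), (0.0505, 37.8), (0.0721, 128.4), (0.0495, 38.7), (0.0729, 129.2)] scene px [269. 203.]
spacer [array([ 0.4462, -0.0987]), (0.0741, 34.2), (0.0146, 96.4), (0.0691, 35.3), (0.0143, 117.1)] scene px [334. 229.]
jar [array([ 0.4455, -0.2905])] scene px [403. 275.]
bottle [array([0.4316, 0.2856])] scene px [225. 142.]
jar_in [array([0.605 , 0.0505])] scene px [339. 163.]
bottle_in [array([ 0.5637, -0.2271])] scene px [418. 217.]
jcaddy [array([0.6068, 0.0164]), (0.1423, 97.6), (0.0722, 8.1), (0.1402, 99.2), (0.0761, 9.8)] scene px [349. 179.]
bcaddy [array([ 0.561 , -0.2574]), (0.1034, 79.1), (0.0622, 170.1), (0.1132, 78.0), (0.0605, 160.9)] scene px [425. 245.]
rackslat [array([0.5592, 0.2466]), (0.0924, 175.3), (0.2014, 85.6), (0.0893, 176.1), (0.2027, 86.4)] scene px [277. 152.]
purple [array([ 0.3523, -0.1944]), (0.1029, 64.5), (0.0583, 155.3), (0.1092, 62.8), (0.0554, 148.9)] scene px [333. 281.]
```

```bash
cat >> h.py <<'E'
def plan(x,y,z,yaw=None):
    """turn about tool z (rad), then shift mm in tool axes after the turn; yaw: world angle (deg) of tool y, mod 180"""
    o=monitor.get_obs(); M=R.from_rotvec(o["eef_rot"]).as_matrix()
    cur=np.degrees(np.arctan2(M[1,1],M[0,1])); t=0.
    if yaw is not None:
        t=-np.radians((yaw-cur+90)%180-90)
    M2=M@R.from_rotvec([0,0,t]).as_matrix()
    print("at",np.round(o["position"],4),"yaw %.1f"%cur,"j7 %.2f"%o["joints"][6],"tilt %.4f"%np.arccos(-M[2,2]),"TURN %.3f"%t,"SHIFT",np.round(M2.T@(np.array([x,y,z])-o["position"])*1000,1))
E
python3 -m creep '[[[85,0,0,0,-0.105],[85,0,0,0,-0.106]]]'
python3 -m creep '[[[85,-29,-27,0,0],[85,-29,-27,0,0],[85,-29,-27,0,0],[85,-29,-27,0,0],[85,-29,-27,0,0],[85,-29,-27,0,0],[85,-29,-27,0,0],[85,-29,-27,0,0],[85,-29,-27,0,0],[85,-29,-27,0,0],[85,-29,-27,0,0],[85,-29,-27,0,0]]]'
python3 -m creep '[[[85,0,0,0,0],[85,0,0,0,0],[85,0,0,0,0]]]'
python3 - <<'E'
from h import *
plan(0.5,0.25,0.231,86)
p=cam("wrist"); save(p,"w1"); plan(0.5,-0.12,0.231,86)
np.save("w1.npy",{k:p[k] for k in("Rm","c","k1","camera_matrix")},allow_pickle=True)
for t in "bar_next bar_first rack bottle".split(): print(t,[(np.round(d["xy"]).tolist(),round(d["conf"],2)) for d in nets.recognise(t,p)][:3])
E
```

```text
t: 1.45
position: [0.1738, 0.6004, 0.2313]
eef_rot: [0.105, 3.14, 0.0]
contact_force: [0.1, -0.7, -0.2]
finger_gap: 0.994
grasp_force: 0.0
t: 2.65
position: [0.499, 0.2513, 0.2316]
eef_rot: [0.111, 3.139, 0.001]
contact_force: [0.6, 0.6, 0.2]
finger_gap: 0.995
grasp_force: 0.0
t: 2.95
position: [0.4973, 0.2535, 0.2312]
eef_rot: [-0.109, -3.139, -0.001]
contact_force: [-0.3, 0.1, -0.1]
finger_gap: 0.993
grasp_force: 0.0
at [0.4973 0.2535 0.2312] yaw 86.0 j7 0.99 tilt 0.0007 TURN 0.000 SHIFT [-3.  -3.3  0.2]
at [0.4971 0.2538 0.2313] yaw 86.1 j7 0.99 tilt 0.0007 TURN 0.001 SHIFT [-2.900e+01 -3.727e+02  1.000e-01]
bar_next [([175.0, 119.0], 0.85)]
bar_first [([366.0, 232.0], 0.77), ([176.0, 114.0], 0.29)]
rack [([299.0, 221.0], 0.82)]
bottle [([348.0, 117.0], 0.55)]
```

View pics/w1.png

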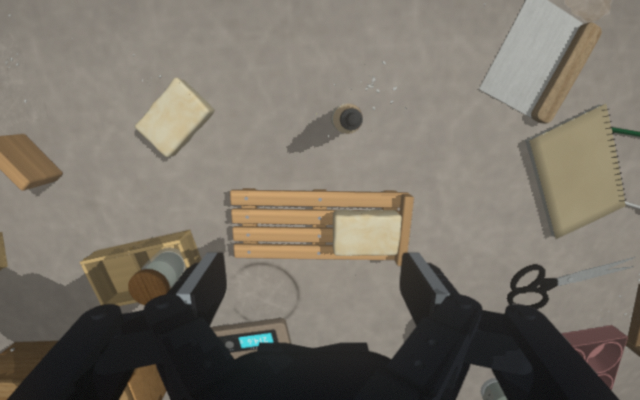

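Wrist view: bar_first has corners (335,212), (401,209), (402,254) and (334,255). The rack spans columns 230–412. bar_next is around (174,117), the bottle cap at (349,118) and the spacer at (28,160). I'll move over the right side for the second view.

```bash
python3 -m creep '[[[85,-3,-38,0,0],[85,-3,-38,0,0],[85,-3,-38,0,0],[85,-3,-38,0,0],[85,-3,-38,0,0],[85,-3,-38,0,0],[85,-3,-38,0,0],[85,-3,-38,0,0],[85,-3,-38,0,0],[85,-3,-30,0,0],[85,0,0,0,0],[85,0,0,0,0]]]'
python3 -m creep '[[[85,0,0,0,0],[85,0,0,0,0]]]'
python3 - <<'E'
from h import *
p=cam("wrist"); save(p,"w2"); plan(0.446,-0.099,0.15,124.7)
np.save("w2.npy",{k:p[k] for k in("Rm","c","k1","camera_matrix")},allow_pickle=True)
for t in "spacer bar_next jar jar_in bottle_in bottle_caddy_bay jar_caddy_bay".split(): print(t,[(np.round(d["xy"]).tolist(),round(d["conf"],2)) for d in nets.recognise(t,p)][:3])
i=cv2.imread("pics/w1.png")[60:270,120:420]; cv2.imwrite("pics/w1c.png",cv2.resize(i,None,fx=2.66,fy=2.66,interpolation=cv2.INTER_CUBIC))
E
```

```text
t: 4.4
position: [0.5016, -0.1207, 0.2313]
eef_rot: [0.113, 3.14, 0.0]
contact_force: [-0.0, 0.6, -0.6]
finger_gap: 0.998
grasp_force: 0.0
t: 4.6
position: [0.5018, -0.1191, 0.2312]
eef_rot: [-0.108, -3.14, -0.001]
contact_force: [0.4, 0.2, -0.5]
finger_gap: 0.997
grasp_force: 0.0
at [ 0.5018 -0.1193  0.2313] yaw 86.1 j7 1.73 tilt 0.0004 TURN -0.674 SHIFT [34.3 48.4 81.3]
spacer [([322.0, 133.0], 0.64), ([633.0, 101.0], 0.22)]
bar_next [([496.0, 92.0], 0.65)]
jar [([154.0, 144.0], 0.95), ([223.0, 237.0], 0.41)]
jar_in [([457.0, 255.0], 0.91)]
bottle_in [([223.0, 238.0], 0.7)]
bottle_caddy_bay [([198.0, 223.0], 0.97), ([230.0, 42.0], 0.84)]
jar_caddy_bay [([407.0, 241.0], 0.59)]
```

View pics/w2.png

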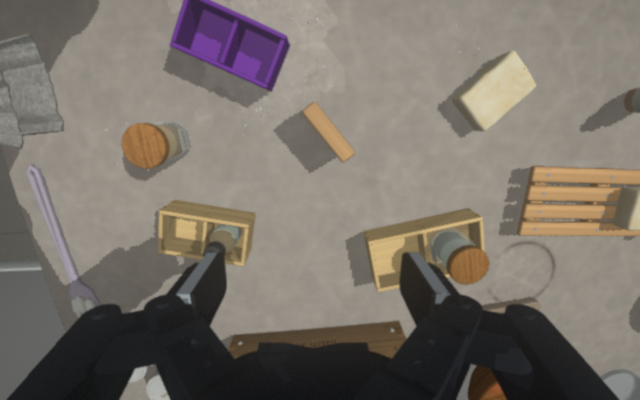

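View pics/w1c.png

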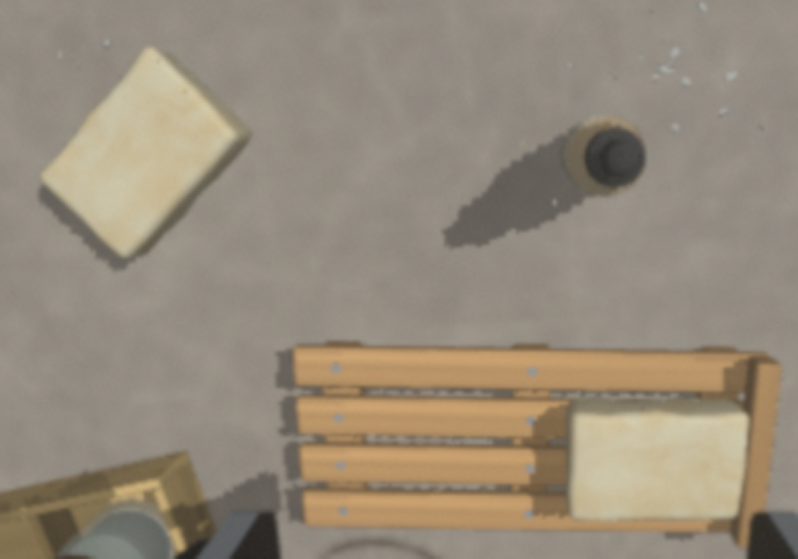

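Second wrist view: spacer top face at (305,108), (316,102), (354,153) and (342,161). Jar lid is at (147,145), the small caddy rim at (160,203)–(246,264) and the large caddy rim at (366,233)–(485,268). bar_next is around (496,92). The crop gives sub-pixel corners of bar_first, bar_next and the bottle cap at (614,157).

Run:
```python
from h import *
np.set_printoptions(precision=4,suppress=True)
w1=np.load("w1.npy",allow_pickle=True).item();w2=np.load("w2.npy",allow_pickle=True).item(); t=cam("top")
c1=lambda L:[(120+u/2.66,60+v/2.66) for u,v in L]; ct=lambda L:[(170+u/2.96,120+v/2.96) for u,v in L]
S={"bar_first w1":(w1,.047,c1([(571,410),(745,404),(746,518),(570,519)])),
"bar_next w1":(w1,.025,c1([(150,48),(242,132),(126,250),(42,177)])),
"bar_next w2":(w2,.025,[(513,53),(536,85),(484,130),(458,98)]),
"spacer w2":(w2,.055,[(305,108),(316,102),(354,153),(342,161)]),
"jcad w2":(w2,.036,[(366,233),(480,210),(485,268),(374,289)]),
"bcad w2":(w2,.045,[(160,203),(255,212),(246,264),(158,255)]),
"jar":(w2,.07,[(147,145)]),"jar_in":(w2,.07,[(468,265)]),"bottle":(w1,.097,c1([(614,157)]))}
for n,(p,z,c) in S.items():
    W=np.array([onz(p,u,z)[:2] for u in c]); out=[W.mean(0)]
    for i in range(len(c) if len(c)>1 else 0):
        e=W[(i+1)%4]-W[i]; out.append((round(float(np.hypot(*e)),4),round(float(np.degrees(np.arctan2(e[1],e[0])))%180,1)))
    print(n,out)
m=lambda L:np.mean(L,0)
T={"bar_next":[(w1,m(S["bar_next w1"][2])),(w2,m(S["bar_next w2"][2])),(t,m(ct([(347,280),(379,320),(322,367),(290,328)])))],
"bar_first":[(w1,m(S["bar_first w1"][2])),(t,m(ct([(70,147),(152,151),(148,203),(67,198)])))],
"spacer":[(w2,m(S["spacer w2"][2])),(t,m(ct([(518,255),(563,318),(548,320),(505,262)])))],
"jar":[(w2,(147,145)),(t,ct([(736,285)])[0])],"bottle":[(w1,S["bottle"][2][0]),(t,ct([(120,311)])[0])],
"jcad":[(w2,m(S["jcad w2"][2])),(t,m(ct([(333,103),(475,82),(487,153),(347,178)])))],
"bcad":[(w2,m(S["bcad w2"][2])),(t,m(ct([(645,130),(748,148),(740,210),(627,188)])))]}
for n,L in T.items(): print("tri",n,tri(L))
```

```text
bar_first w1 [array([0.5667, 0.3134]), (0.0753, 88.1), (0.0547, 1.5), (0.0798, 86.1), (0.0519, 176.8)]
bar_next w1 [array([0.4187, 0.0997]), (0.0494, 42.4), (0.0747, 127.3), (0.0462, 42.3), (0.0744, 129.8)]
bar_next w2 [array([0.4193, 0.0949]), (0.046, 41.2), (0.0744, 129.4), (0.0494, 41.6), (0.0748, 126.8)]
spacer w2 [array([ 0.45  , -0.0977]), (0.0126, 113.8), (0.0654, 34.2), (0.0151, 120.5), (0.0667, 31.9)]
jcad w2 [array([0.6037, 0.0161]), (0.1397, 98.1), (0.0809, 10.4), (0.1449, 97.6), (0.0795, 6.7)]
bcad w2 [array([ 0.5589, -0.2515]), (0.1107, 80.5), (0.0686, 163.6), (0.1085, 80.1), (0.0677, 165.4)]
jar [array([ 0.4486, -0.2838])]
jar_in [array([0.6076, 0.0523])]
bottle [array([0.4331, 0.2922])]
tri bar_next [0.4177 0.0968 0.0195]
tri bar_first [0.5654 0.3117 0.0469]
tri spacer [ 0.4474 -0.0982  0.0628]
tri jar [ 0.4482 -0.2973  0.0463]
tri bottle [0.4334 0.2976 0.0524]
tri jcad [0.6068 0.0175 0.0293]
tri bcad [ 0.5645 -0.2605  0.026 ]
```

```bash
python3 -m creep '[[[85,0,0,0,-0.1348],[85,0,0,0,-0.1348],[85,0,0,0,-0.1348],[85,0,0,0,-0.1348],[85,0,0,0,-0.1348],[85,16,23,25,0],[85,16,23,25,0],[85,0,0,10,0],[85,0,0,10,0],[85,0,0,10,0],[85,0,0,10,0],[85,0,0,0,0]]]'
python3 -m creep '[[[85,0,0,0,0],[85,0,0,0,0]]]'
python3 - <<'E'
from h import *
p=cam("wrist"); plan(0.448,-0.098,0.03,124)
i=p["pixels"][:,:,::-1]; cv2.imwrite("pics/w3.png",i)
np.save("w3.npy",{k:p[k] for k in("Rm","c","k1","camera_matrix")},allow_pickle=True)
for dx in(0,1):print(proj(p,monitor.get_obs()["position"]+np.array([0,0,-.08*dx])))
E
```

```text
t: 6.25
position: [0.4491, -0.1011, 0.1402]
eef_rot: [0.932, -2.998, -0.001]
contact_force: [-0.7, 1.0, -0.2]
finger_gap: 0.997
grasp_force: 0.0
t: 6.45
position: [0.4496, -0.1011, 0.1416]
eef_rot: [-0.933, 2.999, -0.0]
contact_force: [-0.4, 0.0, -0.2]
finger_gap: 0.998
grasp_force: 0.0
at [ 0.4496 -0.1011  0.1417] yaw 124.6 j7 2.35 tilt 0.0008 TURN 0.010 SHIFT [ -0.3   3.5 111.7]
[313.23354126 256.76214592]
[312.94613225 209.14713676]
```

View pics/w3.png

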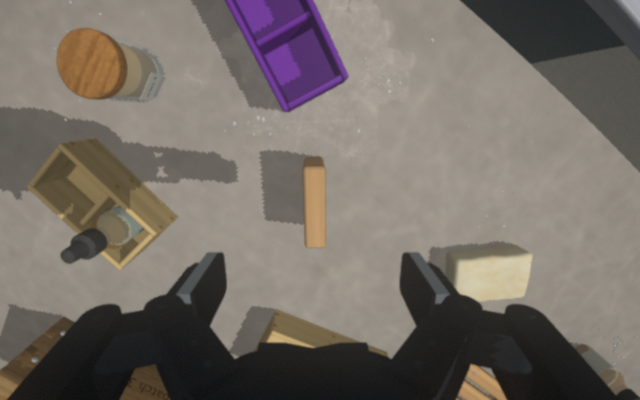

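Closer view: spacer top face spans columns 304–326 and rows 166–247, with the end face at rows 155–166. It is aligned with the tool.

Run:
```python
from h import *
p=np.load("w3.npy",allow_pickle=True).item()
W=np.array([onz(p,u,.055)[:2] for u in [(304,166),(326,166),(326,247),(304,247)]])
print(W.round(4)); c=W.mean(0); e=W[3]-W[0]; print(np.hypot(*e),np.degrees(np.arctan2(e[1],e[0])),np.hypot(*(W[1]-W[0])))
plan(c[0],c[1],0.030,np.degrees(np.arctan2(e[1],e[0]))+90)
```

```text
[[ 0.4266 -0.1252]
 [ 0.417  -0.1113]
 [ 0.4725 -0.072 ]
 [ 0.4829 -0.0871]]
0.06797422131818326 34.1153953185567 0.016880491557502323
at [ 0.4496 -0.1011  0.1417] yaw 124.6 j7 2.35 tilt 0.0008 TURN 0.008 SHIFT [ -1.3   1.7 111.7]
```

```bash
python3 -m creep '[[[60,-1,2,20,0],[60,0,0,20,0],[60,0,0,20,0],[60,0,0,20,0],[60,0,0,15,0],[60,0,0,9,0],[60,0,0,8,0],[60,0,0,0,0],[60,0,0,0,0]]]' 30
python3 -m creep '[[[10,0,0,0,0],[10,0,0,0,0],[10,0,0,0,0],[10,0,0,0,0],[10,0,0,0,0],[10,0,0,0,0],[10,0,0,0,0]]]' 30
python3 - <<'E'
from h import *
plan(0.5687,0.2622,0.17,86)
E
```

```text
t: 7.4
position: [0.4492, -0.0988, 0.0297]
eef_rot: [-0.933, 2.999, -0.0]
contact_force: [0.1, -0.3, -0.1]
finger_gap: 0.696
grasp_force: 0.0
t: 8.1
position: [0.4491, -0.0988, 0.0296]
eef_rot: [-0.933, 2.999, -0.0]
contact_force: [-0.8, 0.2, 6.3]
finger_gap: 0.2
grasp_force: 36.2
at [ 0.4491 -0.0988  0.0296] yaw 124.5 j7 2.40 tilt 0.0006 TURN 0.673 SHIFT [ -94.2  368.5 -140.3]
```

```bash
python3 -m creep '[[[10,0,0,-10,0],[10,0,0,-20,0],[10,0,0,-30,0],[10,0,0,-30,0],[10,0,0,-20,0],[10,0,0,0,0.1346],[10,0,0,0,0.1346],[10,0,0,0,0.1346],[10,0,0,0,0.1346],[10,0,0,0,0.1346],[10,0,0,0,0]]]'
python3 -m creep '[[[10,-4,15,0,0],[10,-8,30,0,0],[10,-9,36,0,0],[10,-9,36,0,0],[10,-9,36,0,0],[10,-9,36,0,0],[10,-9,36,0,0],[10,-9,36,0,0],[10,-9,36,0,0],[10,-8,30,0,0],[10,-6,22,0,0],[10,0,0,0,0]]]'
python3 -m creep '[[[10,0,0,0,0],[10,0,0,0,0]]]'
python3 - <<'E'
from h import *
p=cam("wrist"); plan(0.563,0.263,0.0525,86); save(p,"w4")
i=cv2.imread("pics/w4.png")[100:400,100:540]; cv2.imwrite("pics/w4c.png",cv2.resize(i,None,fx=1.8,fy=1.8,interpolation=cv2.INTER_CUBIC))
np.save("w4.npy",{k:p[k] for k in("Rm","c","k1","camera_matrix")},allow_pickle=True)
E
```

```text
t: 9.2
position: [0.4487, -0.0986, 0.1397]
eef_rot: [-0.113, -3.14, -0.0]
contact_force: [-0.1, -0.7, -0.9]
finger_gap: 0.202
grasp_force: 35.3
t: 10.4
position: [0.5619, 0.2476, 0.1392]
eef_rot: [-0.096, -3.14, -0.003]
contact_force: [-0.3, 0.4, -0.1]
finger_gap: 0.204
grasp_force: 35.3
t: 10.6
position: [0.5618, 0.2418, 0.1394]
eef_rot: [-0.109, -3.139, 0.001]
contact_force: [1.0, -0.3, -1.6]
finger_gap: 0.205
grasp_force: 35.3
at [0.5619 0.2417 0.1395] yaw 86.0 j7 1.14 tilt 0.0006 TURN -0.000 SHIFT [ 0.3 21.4 86.9]
```

View pics/w4c.png

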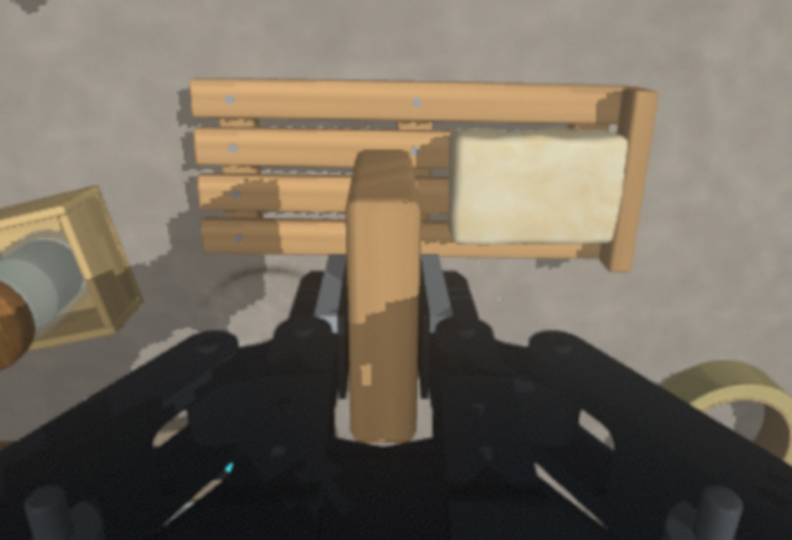

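View: bar_first top corners in the crop are at about (459,140), (626,137), (612,242) and (458,242). The spacer is held square in the fingers, top near edge at row 200 (columns 350–417) and base edge at row 152.

Run:
```python
from h import *
np.set_printoptions(precision=4,suppress=True)
p=np.load("w4.npy",allow_pickle=True).item(); f=lambda u:(100+u[0]/1.8,100+u[1]/1.8)
W=np.array([onz(p,f(u),.047)[:2] for u in [(459,140),(626,137),(612,242),(458,242)]]); print(W,W.mean(0))
for i in range(4):
    e=W[(i+1)%4]-W[i]; print(np.hypot(*e),np.degrees(np.arctan2(e[1],e[0]))%180)
B=np.array([onz(p,f(u),.022)[:2] for u in [(191,82),(600,88),(602,257),(202,252)]]); print("slats",B,B.mean(0)); e=B[1]-B[0]; print(np.degrees(np.arctan2(e[1],e[0])));e=B[2]-B[3]; print(np.degrees(np.arctan2(e[1],e[0])))
o=monitor.get_obs(); M=R.from_rotvec(o["eef_rot"]).as_matrix()
for z,L in((.1395-.0296,[(358,152),(411,152)]),(.1395+.0254,[(350,200),(417,200)])): print([M.T@(onz(p,f(u),z)-o["position"]) for u in L])
x=M.T@(np.array([*W.mean(0),.047])-o["position"]); print("bar centre in tool",x)
print("bar corners in tool",[(M.T@(np.array([*w,.047])-o["position"]))[:2].round(4) for w in W])
```

```text
[[0.5419 0.2769]
 [0.5455 0.3516]
 [0.5959 0.348 ]
 [0.5906 0.2751]] [0.5685 0.3129]
0.07477844615480245 87.26133073350564
0.050489585865678116 175.8506483624636
0.0730775251154018 85.84696666766948
0.048672894092650104 177.82661703839213
slats [[0.5103 0.1534]
 [0.5265 0.3488]
 [0.6154 0.3539]
 [0.598  0.1444]] [0.5625 0.2501]
85.25402332893935
85.24921688117541
[array([ 0.0317, -0.008 ,  0.0296]), array([0.0318, 0.0092, 0.0296])]
[array([ 0.0336, -0.0074, -0.0254]), array([ 0.0336,  0.0078, -0.0254])]
bar centre in tool [-0.0016  0.0715  0.0924]
bar corners in tool [array([0.0223, 0.0338]), array([0.024 , 0.1085]), array([-0.0265,  0.1084]), array([-0.0263,  0.0354])]
```

```bash
python3 -m creep '[[[10,0,10,10,0],[10,0,9.5,20,0],[10,0,0,20,0],[10,0,0,15,0],[10,0,0,10,0],[10,0,0,6,0],[10,0,0,3,0],[10,0,0,2,0],[10,0,0,0,0],[10,0,0,0,0]]]'
python3 -m creep '[[[10,0,0,1,0],[10,0,0,1,0],[10,0,0,0,0]]]'
```

```text
t: 11.65
position: [0.5637, 0.2628, 0.0539]
eef_rot: [0.11, 3.139, 0.001]
contact_force: [1.0, -0.5, -0.2]
finger_gap: 0.204
grasp_force: 35.3
t: 11.95
position: [0.5635, 0.2628, 0.0517]
eef_rot: [0.11, 3.139, 0.001]
contact_force: [-1.4, -0.6, 2.6]
finger_gap: 0.207
grasp_force: 35.8
```

```bash
python3 -m creep '[[[32,0,0,0,0],[32,0,0,0,0],[32,0,0,0,0],[32,0,0,0,0]]]'
python3 -m creep '[[[34,0,0,-10,0],[34,0,0,-20,0],[34,0,0,-30,0],[34,0,0,-40,0],[34,0,0,-30,0],[80,0,-10,0,0],[80,0,-20,0,0],[80,0,0,0,0],[80,0,0,0,0]]]'
python3 - <<'E'
from h import *
p=cam("wrist"); plan(0.418,0.0965,0.14,41)
save(p,"w5"); i=cv2.imread("pics/w5.png")[60:360,100:540]; cv2.imwrite("pics/w5c.png",cv2.resize(i,None,fx=1.8,fy=1.8,interpolation=cv2.INTER_CUBIC))
np.save("w5.npy",{k:p[k] for k in("Rm","c","k1","camera_matrix")},allow_pickle=True)
E
```

```text
t: 12.35
position: [0.5633, 0.2627, 0.0512]
eef_rot: [-0.11, -3.14, 0.0]
contact_force: [1.2, -1.0, 0.4]
finger_gap: 0.374
grasp_force: 0.0
t: 13.25
position: [0.5607, 0.2309, 0.1804]
eef_rot: [-0.113, -3.138, 0.002]
contact_force: [0.1, -0.3, -0.0]
finger_gap: 0.935
grasp_force: 0.0
at [0.5607 0.2319 0.1804] yaw 85.9 j7 1.14 tilt 0.0018 TURN 0.784 SHIFT [  -8.6 -196.4   40.7]
```

View pics/w5c.png

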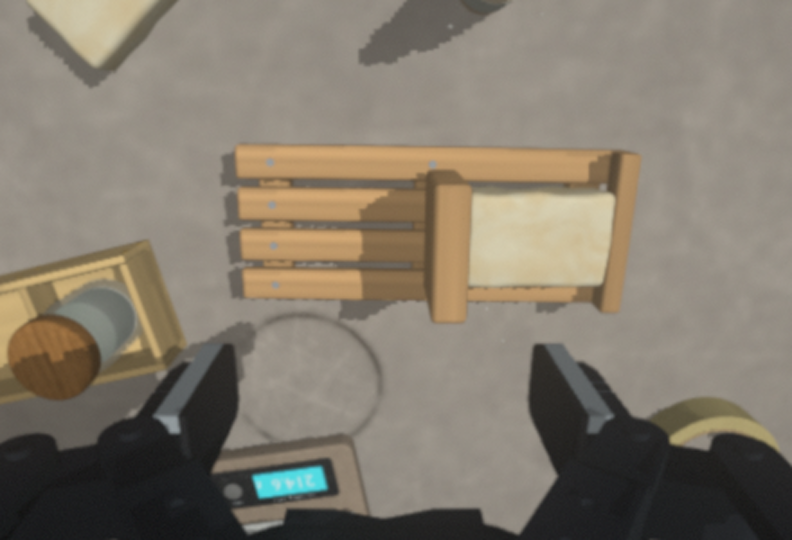

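The spacer stands upright against bar_first: its top spans crop columns 433–469 and the bar starts at 469. Next is bar_next.

```bash
python3 -m creep '[[[85,0,0,0,0.1307],[85,0,0,0,0.1307],[85,0,0,0,0.1307],[85,0,0,0,0.1307],[85,0,0,0,0.1307],[85,0,0,0,0.1307],[85,-2,-20,0,0],[85,-2,-40,0,0],[85,-2,-40,10,0],[85,-2,-40,10,0],[85,0,-36,10,0],[85,0,-20,10,0]]]'
python3 -m creep '[[[85,0,0,0,0],[85,0,0,0,0],[85,0,0,0,0]]]'
python3 - <<'E'
from h import *
np.set_printoptions(precision=4,suppress=True)
q=np.load("w5.npy",allow_pickle=True).item(); f=lambda u:(100+u[0]/1.8,60+u[1]/1.8)
W=np.array([onz(q,f(u),.077)[:2] for u in [(433,184),(469,184),(467,321),(433,321)]]); print("spacer",W,W.mean(0))
W=np.array([onz(q,f(u),.047)[:2] for u in [(469,195),(615,194),(603,286),(469,287)]]); print("bar_first",W,W.mean(0))
p=cam("wrist"); plan(0.418,0.0965,0.002,41)
save(p,"w6"); i=cv2.imread("pics/w6.png")[60:360,100:540]; cv2.imwrite("pics/w6c.png",cv2.resize(i,None,fx=1.8,fy=1.8,interpolation=cv2.INTER_CUBIC))
np.save("w6.npy",{k:p[k] for k in("Rm","c","k1","camera_matrix")},allow_pickle=True)
E
```

```text
t: 14.5
position: [0.4159, 0.0963, 0.1404]
eef_rot: [-1.301, -2.857, 0.002]
contact_force: [0.1, -0.2, 0.0]
finger_gap: 0.994
grasp_force: 0.0
t: 14.8
position: [0.4198, 0.0988, 0.1416]
eef_rot: [1.299, 2.859, 0.001]
contact_force: [0.1, -0.1, 0.1]
finger_gap: 0.994
grasp_force: 0.0
spacer [[0.5294 0.2561]
 [0.5305 0.2725]
 [0.5982 0.2697]
 [0.597  0.253 ]] [0.5638 0.2628]
bar_first [[0.5414 0.2768]
 [0.546  0.3528]
 [0.5965 0.3487]
 [0.5917 0.2754]] [0.5689 0.3134]
at [0.4198 0.0988 0.1415] yaw 41.1 j7 0.55 tilt 0.0011 TURN 0.002 SHIFT [ -0.5  -3.  139.5]
```

View pics/w6c.png

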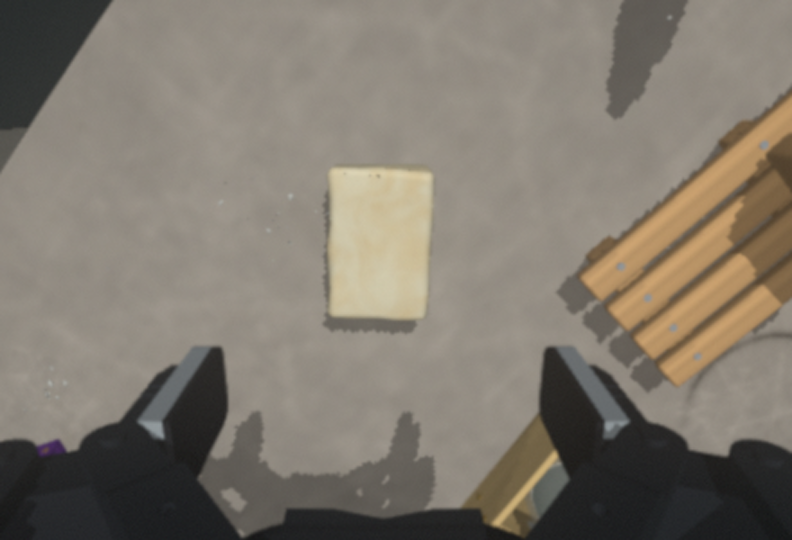

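bar_next is square to the tool: crop corners (331,172), (431,172), (426,318) and (331,316).

Run:
```python
from h import *
np.set_printoptions(precision=4,suppress=True)
p=np.load("w6.npy",allow_pickle=True).item(); f=lambda u:(100+u[0]/1.8,60+u[1]/1.8)
W=np.array([onz(p,f(u),.025)[:2] for u in [(331,172),(431,172),(426,318),(331,316)]]); c=W.mean(0);print(c)
for i in range(4):
    e=W[(i+1)%4]-W[i]; print(np.hypot(*e),np.degrees(np.arctan2(e[1],e[0]))%180)
plan(c[0],c[1],0.003,40)
```

```text
[0.4195 0.0974]
0.04775508479812372 41.1564867290605
0.0753807026083412 130.65065937725157
0.04910814218262941 39.851140432584344
0.07428613515144743 129.60926145216206
at [0.4198 0.0988 0.1415] yaw 41.1 j7 0.55 tilt 0.0011 TURN 0.020 SHIFT [ -0.8  -1.2 138.5]
```

```bash
python3 -m creep '[[[85,-1,-1,20,0.012],[85,0,0,25,0],[85,0,0,25,0],[85,0,0,25,0],[85,0,0,20,0],[85,0,0,12,0],[85,0,0,7,0],[85,0,0,3,0],[85,0,0,0,0],[85,0,0,0,0]]]' 30
python3 -m creep '[[[40,0,0,0,0],[40,0,0,0,0],[40,0,0,0,0],[40,0,0,0,0],[40,0,0,0,0]]]' 30
```

```text
t: 15.85
position: [0.4191, 0.0968, 0.0048]
eef_rot: [1.318, 2.851, 0.001]
contact_force: [0.3, 1.3, 0.6]
finger_gap: 0.996
grasp_force: 0.0
t: 16.35
position: [0.4189, 0.0967, 0.0048]
eef_rot: [1.319, 2.851, 0.001]
contact_force: [-0.6, 0.6, 7.5]
finger_gap: 0.621
grasp_force: 30.3
```

```bash
python3 -m creep '[[[40,0,0,-10,0],[40,0,0,-20,0],[40,0,0,-30,0],[40,0,0,-30,0],[40,0,0,-30,0],[40,0,0,0,0.1285],[40,0,0,0,0.1285],[40,0,0,0,0.1285],[40,0,0,0,0.1285],[40,0,0,0,0.1285],[40,0,0,0,0.1285],[40,0,0,0,0]]]'
python3 - <<'E'
from h import *
plan(0.561,0.2018,0.125,-3.8)
E
```

```text
t: 17.55
position: [0.4183, 0.0966, 0.1247]
eef_rot: [-2.296, -2.144, 0.0]
contact_force: [0.4, -0.6, -1.3]
finger_gap: 0.62
grasp_force: 33.0
at [0.4183 0.0966 0.1247] yaw -3.9 j7 -0.09 tilt 0.0002 TURN -0.002 SHIFT [114.4 135.4  -0.3]
```

```bash
python3 -m creep '[[[40,11.5,13.5,0,0],[40,23,27,0,0],[40,28.5,34,0,0],[40,28.5,34,0,0],[40,17,20,0,0],[40,6,7,0,0],[40,0,0,0,0],[40,0,0,0,0],[40,0,0,0,0]]]'
python3 - <<'E'
from h import *
p=cam("wrist"); plan(0.562,0.2118,0.0278,-3.8)
save(p,"w7"); np.save("w7.npy",{k:p[k] for k in("Rm","c","k1","camera_matrix")},allow_pickle=True)
E
```

```text
t: 18.45
position: [0.5604, 0.2007, 0.1245]
eef_rot: [-2.294, -2.146, 0.001]
contact_force: [0.6, 1.0, -1.6]
finger_gap: 0.624
grasp_force: 33.0
at [0.5605 0.2009 0.1246] yaw -3.8 j7 -0.12 tilt 0.0007 TURN -0.000 SHIFT [11.   0.9 96.8]
```

View pics/w7.png

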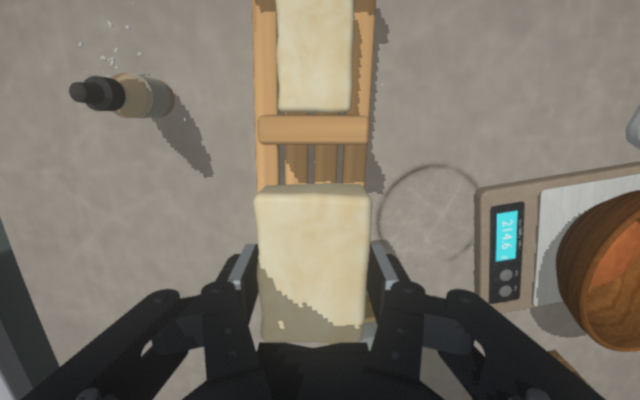

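Held bar spans columns 257–369, its far end at rows 185–195. Spacer top is at rows 116–144, and bar_first sits at columns 279–351 above it. All are in line.

Run:
```python
from h import *
np.set_printoptions(precision=4,suppress=True)
p=np.load("w7.npy",allow_pickle=True).item(); o=monitor.get_obs(); M=R.from_rotvec(o["eef_rot"]).as_matrix()
T=lambda u,z:(M.T@(onz(p,u,z)-o["position"])*1000).round(1)
b=o["position"][2]-.0048
print("spacer near",T((262,143),.077),T((368,143),.077),"far",T((260,116),.077),T((366,116),.077))
print("held front base",T((258,186),b),T((368,184),b),"top",T((258,195),b+.025),T((368,193),b+.025),)
print("first end",T((281,110),.047),T((349,112),.047), T((279,0),.047),T((353,0),.047))
```

```text
spacer near [ 54.  -31.3  47.6] [54.1 34.8 47.5] far [ 70.3 -31.9  47.6] [70.4 32.8 47.5]
held front base [ 36.8 -27.1   4.8] [37.9 28.1  4.8] top [ 39.  -22.6 -20.2] [ 40.   23.6 -20.2]
first end [ 74.  -22.   77.6] [72.7 25.8 77.5] [143.6 -21.7  77.6] [143.6  26.4  77.5]
```

```bash
python3 -m creep '[[[40,4,1,10,0],[40,6,0.5,20,0],[40,0,0,20,0],[40,0,0,20,0],[40,0,0,13,0],[40,0,0,7,0],[40,0,0,4,0],[40,0,0,2,0],[40,0,0,0,0],[40,0,0,0,0]]]'
python3 -m creep '[[[40,0,0,1,0],[40,0,0,0,0]]]'
```

```text
t: 19.5
position: [0.564, 0.2118, 0.0289]
eef_rot: [2.294, 2.146, 0.002]
contact_force: [0.3, 0.4, -0.8]
finger_gap: 0.62
grasp_force: 33.0
t: 19.7
position: [0.5637, 0.2118, 0.0275]
eef_rot: [2.294, 2.147, 0.001]
contact_force: [-0.4, 0.7, -2.0]
finger_gap: 0.622
grasp_force: 33.0
```

```bash
python3 -m creep '[[[40,0,0,1,0],[40,0,0,0,0]]]'
python3 -m creep '[[[68,0,0,0,0],[68,0,0,0,0],[68,0,0,0,0],[68,0,0,0,0]]]'
python3 -m creep '[[[70,0,0,-10,0],[70,0,0,-20,0],[70,0,0,-30,0],[70,0,0,-40,0],[70,0,0,-40,0],[70,-20,0,-10,0],[70,-20,0,0,0],[70,0,0,0,0],[70,0,0,0,0],[70,0,0,0,0]]]'
python3 - <<'E'
from h import *
p=cam("wrist"); plan(0.564,0.2628,0.12,86)
save(p,"w8"); np.save("w8.npy",{k:p[k] for k in("Rm","c","k1","camera_matrix")},allow_pickle=True)
E
```

```text
t: 19.9
position: [0.5638, 0.2118, 0.027]
eef_rot: [-2.294, -2.146, -0.001]
contact_force: [-1.6, -0.6, 5.8]
finger_gap: 0.625
grasp_force: 33.8
t: 20.3
position: [0.5636, 0.2117, 0.0263]
eef_rot: [2.294, 2.147, -0.0]
contact_force: [0.6, 0.7, 1.2]
finger_gap: 0.795
grasp_force: 0.0
t: 21.3
position: [0.5602, 0.1719, 0.1751]
eef_rot: [-2.293, -2.146, 0.003]
contact_force: [-0.1, 0.7, 0.8]
finger_gap: 0.82
grasp_force: 0.0
at [0.5603 0.1721 0.1752] yaw -3.8 j7 -0.11 tilt 0.0018 TURN -1.567 SHIFT [ 2.6 90.8 55.2]
```

View pics/w8.png

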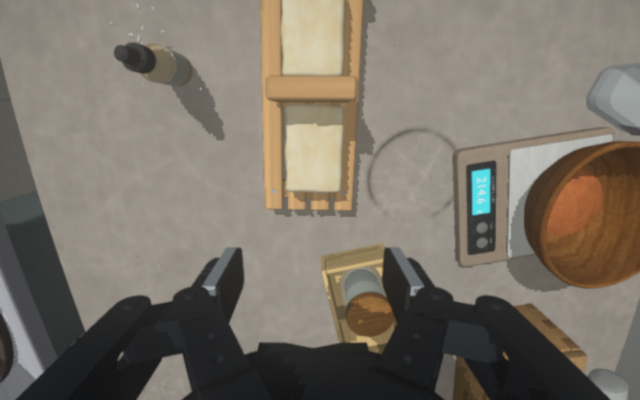

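Both bars are in line with the spacer standing between them (spacer rows 76–101, bar_next rows 105–191). Now I'll lift the spacer out.

```bash
python3 -m creep '[[[40,0,0,0,-0.1425],[40,0,0,0,-0.1425],[40,0,0,0,-0.1425],[40,0,0,0,-0.1425],[40,0,0,0,-0.1425],[40,0,0,0,-0.1425],[40,0,0,0,-0.1425],[40,0,0,0,-0.1425],[40,0,0,0,-0.1425],[40,0,0,0,-0.1425],[40,0,0,0,-0.1425],[40,0,0,0,0]]]'
python3 -m creep '[[[40,0,20,0,0],[40,1,40,0,0],[40,1,31,10,0],[40,0,0,20,0],[40,0,0,0,0],[40,0,0,0,0]]]'
python3 - <<'E'
from h import *
np.set_printoptions(precision=4,suppress=True)
p=np.load("w8.npy",allow_pickle=True).item()
print("bar_next",np.mean([onz(p,u,.047)[:2] for u in[(286,191),(341,191),(286,105),(344,105)]],0),"spacer",np.mean([onz(p,u,.077)[:2] for u in[(267,101),(356,101),(267,76),(356,76)]],0))
plan(0.5648,0.2628,0.0530,86)
p=cam("wrist");save(p,"w9"); o=monitor.get_obs(); np.save("w9.npy",{k:p[k] for k in("Rm","c","k1","camera_matrix")},allow_pickle=True)
E
```

```text
t: 22.55
position: [0.5607, 0.1721, 0.1756]
eef_rot: [-0.105, -3.139, 0.0]
contact_force: [-0.3, 0.3, 0.3]
finger_gap: 0.469
grasp_force: 0.0
t: 23.15
position: [0.5651, 0.2619, 0.146]
eef_rot: [-0.114, -3.138, 0.002]
contact_force: [-0.2, -0.5, -0.3]
finger_gap: 0.462
grasp_force: 0.0
bar_next [0.5643 0.2121] spacer [0.5654 0.2618]
at [0.5651 0.2619 0.146 ] yaw 85.8 j7 1.11 tilt 0.0017 TURN -0.003 SHIFT [ 0.2  1.  93. ]
```

View pics/w9.png

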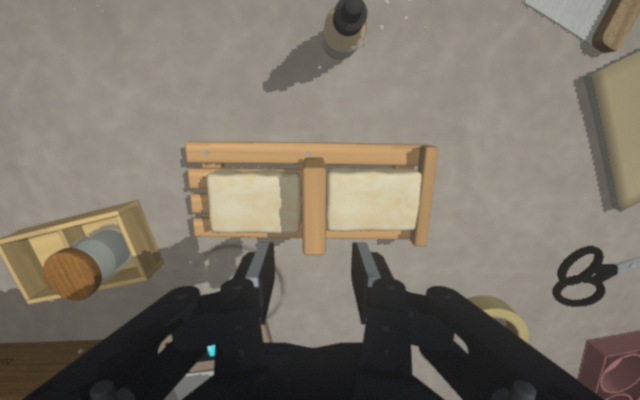

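```bash
python3 -m creep '[[[40,0,0.5,20,0],[40,0,0,25,0],[40,0,0,20,0],[40,0,0,14,0],[40,0,0,8,0],[40,0,0,4,0],[40,0,0,2,0],[40,0,0,0,0],[40,0,0,0,0]]]' 25
python3 -m creep '[[[10,0,0,0,0],[10,0,0,0,0],[10,0,0,0,0],[10,0,0,0,0],[10,0,0,0,0]]]' 25
python3 -m creep '[[[10,0,0,-3,0],[10,0,0,-7,0],[10,0,0,-15,0],[10,0,0,-25,0],[10,0,0,-30,0],[10,0,0,-20,0],[10,0,0,0,0],[10,0,0,0,0]]]'
python3 - <<'E'
from h import *
plan(0.43,0.10,0.13,86)
E
```

```text
t: 24.1
position: [0.5657, 0.2634, 0.054]
eef_rot: [0.109, 3.139, 0.001]
contact_force: [0.0, 0.6, -0.5]
finger_gap: 0.471
grasp_force: 0.0
t: 24.6
position: [0.5656, 0.2634, 0.0538]
eef_rot: [0.109, 3.139, 0.001]
contact_force: [-1.7, -0.8, 5.7]
finger_gap: 0.201
grasp_force: 31.4
t: 25.4
position: [0.5655, 0.2633, 0.1543]
eef_rot: [0.109, 3.139, 0.001]
contact_force: [0.4, -1.3, -1.6]
finger_gap: 0.2
grasp_force: 30.6
at [0.5655 0.2633 0.1543] yaw 86.0 j7 1.11 tilt 0.0015 TURN 0.000 SHIFT [ 123.8 -172.4   24. ]
```

```bash
python3 -m creep '[[[10,12,-17,0,0],[10,25,-34,0,0],[10,28,-39,0,0],[10,28,-39,0,0],[10,20,-29,0,0],[10,10,-14,10,0],[10,0,0,20,0],[10,0,0,30,0],[10,0,0,25,0],[10,0,0,18,0],[10,0,0,10,0],[10,0,0,5,0]]]'
python3 -m creep '[[[10,0,0,2,0],[10,0,0,0,0],[10,0,0,0,0]]]'
```

```text
t: 26.6
position: [0.4298, 0.0999, 0.0343]
eef_rot: [-0.109, -3.138, 0.001]
contact_force: [-0.4, 0.9, 0.1]
finger_gap: 0.207
grasp_force: 30.6
t: 26.9
position: [0.4311, 0.1004, 0.0339]
eef_rot: [0.109, 3.139, 0.001]
contact_force: [0.4, 0.1, -1.4]
finger_gap: 0.204
grasp_force: 30.6
```

```bash
python3 -m creep '[[[10,0,0,1,0],[10,0,0,1,0],[10,0,0,0,0]]]'
python3 -m creep '[[[10,0,0,0.5,0],[10,0,0,0,0]]]'
```

```text
t: 27.2
position: [0.4309, 0.1003, 0.0317]
eef_rot: [0.109, 3.139, 0.001]
contact_force: [-0.0, 0.1, 4.4]
finger_gap: 0.207
grasp_force: 31.2
t: 27.4
position: [0.4309, 0.1003, 0.0316]
eef_rot: [0.109, 3.139, 0.001]
contact_force: [-3.3, -2.0, 15.7]
finger_gap: 0.202
grasp_force: 32.8
```

```bash
python3 -m creep '[[[34,0,0,0,0],[34,0,0,0,0],[34,0,0,0,0],[34,0,0,-10,0],[34,0,0,-30,0],[34,0,0,-45,0],[34,0,0,-45,0],[34,0,0,-10,0],[70,0,0,0,0]]]'
python3 -m creep '[[[85,0,0,0,0.1403],[85,0,0,0,0.1403],[85,0,0,0,0.1403],[85,0,0,0,0.1403],[85,0,0,0,0.1403],[85,0,0,0,0.1403],[85,0,0,0,0.1403],[85,0,0,0,0.1403],[85,0,0,0,0.1403],[85,0,0,0,0.1403],[85,0,0,0,0.1403],[85,0,0,0,0.1403]]]'
python3 - <<'E'
from h import *
plan(0.433,0.24,0.17,-10.5)
p=cam("wrist"); save(p,"wA"); print([(np.round(d["xy"]).tolist(),round(d["conf"],2)) for d in nets.recognise("spacer",p)][:2])
E
```

```text
t: 28.3
position: [0.4317, 0.1006, 0.1729]
eef_rot: [0.109, 3.136, 0.003]
contact_force: [-0.5, 0.2, -0.3]
finger_gap: 0.555
grasp_force: 0.0
t: 29.5
position: [0.4295, 0.0998, 0.1694]
eef_rot: [-2.42, -2.003, 0.005]
contact_force: [-0.1, 0.3, 0.4]
finger_gap: 0.997
grasp_force: 0.0
at [0.4295 0.0998 0.1694] yaw -10.8 j7 -0.33 tilt 0.0029 TURN -0.005 SHIFT [138.5 -22.1  -0.9]
[([309.0, 189.0], 0.64), ([444.0, 38.0], 0.57)]
```

```bash
cat >> h.py <<'E'
def cyl(p,x,y,r,z0,z1):
    a=np.linspace(0,2*np.pi,40); P=[proj(p,(x+r*np.cos(t),y+r*np.sin(t),z)) for z in(z0,z1) for t in a]
    m=np.zeros((400,640),np.uint8); cv2.fillConvexPoly(m,cv2.convexHull(np.array(P,np.float32)).round().astype(np.int32),1); return m>0
def fit(L,x,y,r,z0,z1):
    """L: (picture, mask); best cylinder x,y by IoU within the neighbourhood"""
    W=[(p,m&(cv2.dilate(cyl(p,x,y,r+.03,z0,z1).astype(np.uint8),np.ones((3,3)))>0)) for p,m in L]
    f=lambda v:np.mean([(cyl(p,*v,r,z0,z1)&m).sum()/(cyl(p,*v,r,z0,z1)|m).sum() for p,m in W])
    b=(-1,x,y)
    for s,n in((.005,4),(.001,5)):
        b=max((f((b[1]+i*s,b[2]+j*s)),b[1]+i*s,b[2]+j*s) for i in range(-n,n+1) for j in range(-n,n+1))
    return b
E
python3 -m creep '[[[85,20,-3,0,0],[85,40,-6,0,0],[85,40,-6,0,0],[85,24,-4,0,0],[85,14,-3,0,0],[85,0,0,0,0],[85,0,0,0,0],[85,0,0,0,0]]]'
python3 - <<'E'
from h import *
p=cam("wrist"); save(p,"wB"); print([(np.round(d["xy"]).tolist(),round(d["conf"],2)) for d in nets.recognise("bottle",p)][:3])
hsv=cv2.cvtColor(p["pixels"],cv2.COLOR_RGB2HSV); m=hsv[...,2]<75
q=cam("top"); mq=q["pixels"].max(2)<70
s=cam("scene"); ms=s["pixels"].max(2)<70
for n,L in(("w",[(p,m)]),("wts",[(p,m),(q,mq),(s,ms)])): print(n,fit(L,.433,.292,.010,.066,.097))
print(proj(p,(.433,.292,.097)),proj(p,(.433,.292,.066)))
x=fit([(p,m)],.433,.292,.010,.066,.097)
i=cv2.cvtColor(p["pixels"],cv2.COLOR_RGB2BGR); c,_=cv2.findContours(cyl(p,*x[1:],.01,.066,.097).astype(np.uint8),0,1); cv2.drawContours(i,c,-1,(0,0,255),1)
cv2.imwrite("pics/wBc.png",cv2.resize(i[0:260,150:500],None,fx=2.2,fy=2.2)); plan(x[1],x[2],.075,-10.5)
E
```

```text
t: 30.4
position: [0.4341, 0.238, 0.1707]
eef_rot: [2.416, 2.008, -0.001]
contact_force: [-0.1, -0.1, 0.2]
finger_gap: 0.999
grasp_force: 0.0
[([299.0, 133.0], 0.88)]
w (np.float64(0.5834502103786816), 0.437, 0.296)
wts (np.float64(0.3552158824689638), 0.437, 0.297)
[296.61778338 141.18600473] [298.63784957 137.57137042]
at [0.4342 0.239  0.171 ] yaw -10.5 j7 -0.57 tilt 0.0002 TURN -0.000 SHIFT [56.5 -7.6 96. ]
```

View pics/wBc.png

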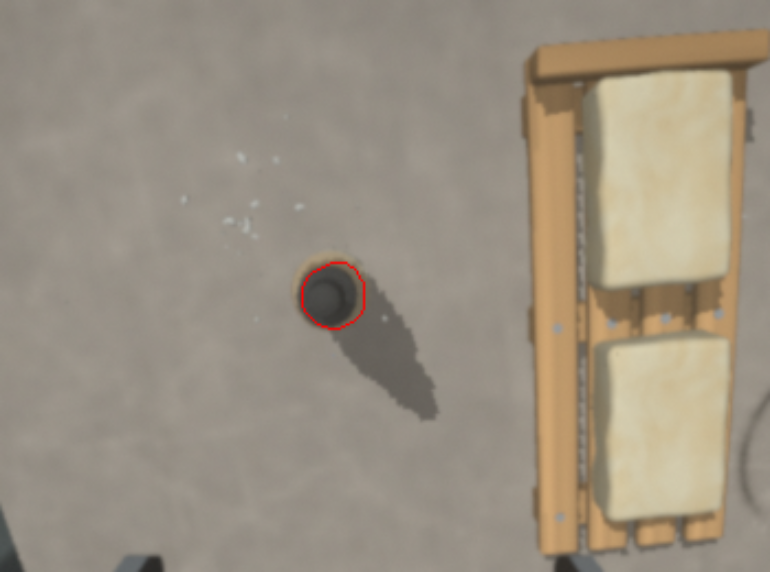

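Cap centre sits at crop (328,296), so the fit is about 2 mm off towards the shadow, and I corrected for that. The two bars behind lie in line with an even gap.

```bash
python3 -m creep '[[[60,20,-3.5,0,0],[60,26,-4,0,0],[60,10.7,-2,10,0],[60,0,0,20,0],[60,0,0,25,0],[60,0,0,20,0],[60,0,0,13,0],[60,0,0,8,0],[60,0,0,5,0],[60,0,0,0,0],[60,0,0,0,0]]]' 25
python3 -m creep '[[[5,0,0,0,0],[5,0,0,0,0],[5,0,0,0,0],[5,0,0,0,0],[5,0,0,0,0],[5,0,0,0,0],[5,0,0,0,0]]]' 25
python3 - <<'E'
from h import *
o=monitor.get_obs(); print(o["finger_gap"],o["grasp_force"])
plan(0.55,-0.2,0.21,-10.5)
E
```

```text
t: 31.7
position: [0.4354, 0.2976, 0.0704]
eef_rot: [-2.414, -2.01, -0.002]
contact_force: [-0.8, 0.3, -0.5]
finger_gap: 0.703
grasp_force: 0.0
t: 32.4
position: [0.4353, 0.2976, 0.0703]
eef_rot: [-2.414, -2.01, -0.002]
contact_force: [-0.2, -0.5, 6.0]
finger_gap: 0.223
grasp_force: 24.5
0.2234324358148172 24.532293404918164
at [0.4353 0.2976 0.0703] yaw -10.4 j7 -0.55 tilt 0.0010 TURN 0.001 SHIFT [-468.3  203.5 -140. ]
```

```bash
cat >> h.py <<'E'
from scipy.optimize import minimize
def wood(p):
    h=cv2.cvtColor(p["pixels"],cv2.COLOR_RGB2HSV); m=(h[...,0]>14)&(h[...,0]<28)&(h[...,1]>75)&(h[...,2]>60); return m
def boxm(p,x,y,a,lx,ly,h):
    c,s=np.cos(a),np.sin(a); P=[proj(p,(x+c*i*lx/2-s*j*ly/2,y+s*i*lx/2+c*j*ly/2,z)) for i in(-1,1) for j in(-1,1) for z in(0,h)]
    m=np.zeros((400,640),np.uint8); cv2.fillConvexPoly(m,(cv2.convexHull(np.array(P,np.float32))*16).round().astype(np.int32),1,shift=4); return m>0
def fitbox(L,x,y,deg,lx,ly,h):
    W=[(p,m&boxm(p,x,y,np.radians(deg),lx+.05,ly+.05,h+.0)) for p,m in L]
    def f(v):
        o=0
        for p,m in W:
            b=boxm(p,v[0]/1e3,v[1]/1e3,v[2]/50,lx,ly,h); o-=(b&m).sum()/(b|m).sum()
        return o/len(W)
    x0=[x*1e3,y*1e3,np.radians(deg)*50]
    r_=minimize(f,x0,method="Nelder-Mead",options=dict(initial_simplex=[x0]+[np.add(x0,d) for d in([8,0,0],[0,8,0],[0,0,6])],xatol=.1,fatol=1e-4))
    return r_.x[0]/1e3,r_.x[1]/1e3,np.degrees(r_.x[2]/50),-r_.fun
E
python3 -m creep '[[[5,0,0,-5,0],[5,0,0,-15,0],[5,0,0,-30,0],[5,0,0,-40,0],[5,0,0,-35,0],[5,0,0,-15,0],[5,-20,10,0,0],[5,-35,14,0,0],[5,-45,18,0,0],[5,-45,18,0,0],[5,-45,18,0,0],[5,-45,18,0,0]]]'
python3 -m creep '[[[5,-45,18,0,0],[5,-45,18,0,0],[5,-45,18,0,0],[5,-45,18,0,0],[5,-45,18,0,0],[5,-45,0,0,0],[5,-45,0,0,0],[5,-40,0,0,0],[5,-25,0,0,0],[5,0,0,0,0],[5,0,0,0,0],[5,0,0,0,0]]]'
python3 - <<'E'
from h import *
p=cam("wrist"); save(p,"wC"); plan(0.5555,-0.28,0.18,-10.5); np.save("wC.npy",{k:p[k] for k in("Rm","c","k1","camera_matrix")},allow_pickle=True)
ims=[]
for n in("w2","w3","wC"):
    q=np.load(n+".npy",allow_pickle=True).item(); q["pixels"]=cv2.imread(f"pics/{n}.png")[:,:,::-1].copy(); ims.append((q,wood(q)))
    print(n,"small",np.round(fitbox([ims[-1]],.560,-.254,-10.5,.056,.107,.045),4),"large",np.round(fitbox([ims[-1]],.605,.0165,8,.074,.143,.036),4))
print("small all",np.round(fitbox(ims,.560,-.254,-10.5,.056,.107,.045),4))
print([(np.round(d["xy"]).tolist(),round(d["conf"],2)) for d in nets.recognise("bottle",p)][:3])
E
```

```text
t: 33.6
position: [0.4865, 0.047, 0.2101]
eef_rot: [-2.414, -2.01, -0.0]
contact_force: [1.6, 1.2, -0.7]
finger_gap: 0.226
grasp_force: 24.6
t: 34.8
position: [0.5068, -0.3396, 0.2095]
eef_rot: [-2.412, -2.011, -0.001]
contact_force: [0.7, 0.4, -1.0]
finger_gap: 0.227
grasp_force: 24.6
at [ 0.507  -0.3395  0.2096] yaw -10.3 j7 0.65 tilt 0.0011 TURN 0.003 SHIFT [67.3 36.9 29.7]
w2 small [  0.5652  -0.2559 -12.6335   0.7657] large [0.6118 0.0199 8.3621 0.6732]
w3 small [  0.5647  -0.2553 -13.9983   0.8241] large [0.6113 0.0192 8.4399 0.213 ]
wC small [  0.5645  -0.2568 -13.4496   0.7894] large [0.605  0.0165 8.        nan]
small all [  0.5644  -0.2568 -12.7498   0.7909]
[([309.0, 242.0], 0.92)]h.py:58: RuntimeWarning: invalid value encountered in scalar divide
  b=boxm(p,v[0]/1e3,v[1]/1e3,v[2]/50,lx,ly,h); o-=(b&m).sum()/(b|m).sum()
```

Run:
```python
from h import *
def load(n):
    q=np.load(n+".npy",allow_pickle=True).item(); q["pixels"]=cv2.imread(f"pics/{n}.png")[:,:,::-1].copy(); return q
def draw(q,x,y,deg,lx,ly,h,cr,f):
    i=cv2.resize(np.ascontiguousarray(q["pixels"][cr[1]:cr[3],cr[0]:cr[2],::-1]),None,fx=f,fy=f,interpolation=cv2.INTER_CUBIC)
    a=np.radians(deg);c,s=np.cos(a),np.sin(a)
    for z,col in((h,(0,0,255)),(0,(255,0,0))):
        P=np.array([(proj(q,(x+c*u*lx/2-s*v*ly/2,y+s*u*lx/2+c*v*ly/2,z))-cr[:2])*f for u,v in((-1,-1),(1,-1),(1,1),(-1,1))])
        cv2.polylines(i,[P.round().astype(int)],True,col,1)
    return i
A=draw(load("wC"),.5644,-.2568,-12.75,.056,.107,.045,(300,60,500,200),3)
B=draw(load("w3"),.5644,-.2568,-12.75,.056,.107,.045,(10,120,210,280),2)
C=draw(load("w2"),.6118,.0199,8.36,.074,.143,.036,(340,190,510,310),2.3)
D=draw(load("w5"),.6118,.0199,8.36,.074,.143,.036,(30,180,230,300),1.5)
H=np.zeros((600,800,3),np.uint8)
for im,(r0,c0) in((B,(0,0)),(C,(0,405)),(A,(325,0)),(D,(325,480))):
    hh,ww=min(im.shape[0],600-r0),min(im.shape[1],800-c0); 
    if im is A: ww=min(ww,475)
    H[r0:r0+hh,c0:c0+ww]=im[:hh,:ww]
cv2.imwrite("pics/fit.png",H)
```

```text
(no output)
```

View pics/fit.png

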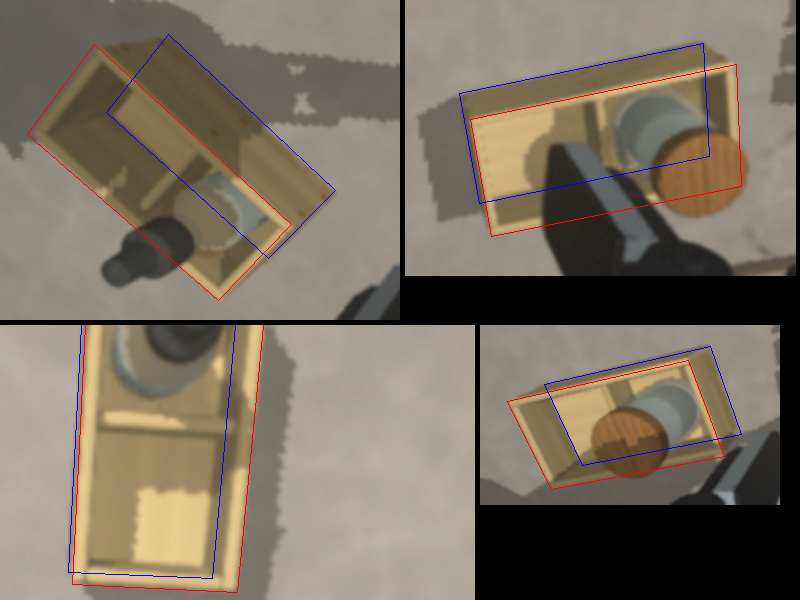

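The overlays fit both caddies: the red rim rectangles lie on the rims in all four crops. The small-caddy bay is at about (0.559,-0.282) and the large-caddy bay at about (0.617,-0.014).

```bash
python3 -m creep '[[[5,0,0,0,0.043],[5,22,14,0,0],[5,30,20,0,0],[5,15,10,0,0],[5,0,0,0,0],[5,0,0,0,0],[5,0,0,0,0]]]'
python3 - <<'E'
from h import *
plan(0.5588,-0.2817,0.0765,-12.75)
E
```

```text
t: 35.6
position: [0.5632, -0.2867, 0.2099]
eef_rot: [2.458, 1.956, -0.001]
contact_force: [-0.6, 0.7, -0.3]
finger_gap: 0.225
grasp_force: 24.6
at [ 0.5632 -0.2867  0.2099] yaw -13.0 j7 0.49 tilt 0.0007 TURN -0.004 SHIFT [  4.   -5.4 133.4]
```

```bash
python3 -m creep '[[[5,4,-5.4,10,0],[5,0,0,25,0],[5,0,0,25,0],[5,0,0,0,0],[5,0,0,20,0],[5,0,0,20,0],[5,0,0,13,0],[5,0,0,8,0],[5,0,0,5,0],[5,0,0,0,0],[5,0,0,0,0]]]'
python3 - <<'E'
from h import *
plan(0.5588,-0.2817,0.0753,-12.75)
E
```

```text
t: 36.7
position: [0.5601, -0.2809, 0.0844]
eef_rot: [2.457, 1.957, 0.001]
contact_force: [0.3, -0.5, -0.8]
finger_gap: 0.222
grasp_force: 24.6
at [ 0.5601 -0.2809  0.0844] yaw -12.9 j7 0.57 tilt 0.0009 TURN -0.003 SHIFT [-1.1 -1.1  9.1]
```

```bash
python3 -m creep '[[[5,-0.5,-1,4,0],[5,0,0,2,0],[5,0,0,1,0],[5,0,0,0,0],[5,0,0,0,0]]]'
python3 -m creep '[[[5,0,0,1,0],[5,0,0,0,0]]]'
python3 -m creep '[[[5,0,0,1,0],[5,0,0,0,0]]]'
```

```text
t: 37.2
position: [0.5588, -0.2808, 0.0768]
eef_rot: [2.457, 1.958, 0.0]
contact_force: [0.1, -0.4, -0.4]
finger_gap: 0.226
grasp_force: 24.6
t: 37.4
position: [0.5587, -0.2809, 0.0757]
eef_rot: [-2.457, -1.958, 0.0]
contact_force: [0.0, 0.0, -0.6]
finger_gap: 0.224
grasp_force: 24.6
t: 37.6
position: [0.5591, -0.2813, 0.0754]
eef_rot: [2.457, 1.957, 0.001]
contact_force: [-0.9, 0.8, 4.8]
finger_gap: 0.222
grasp_force: 25.1
```

```bash
python3 -m creep '[[[45,0,0,0,0],[45,0,0,0,0],[45,0,0,0,0],[45,0,0,-10,0],[45,0,0,-30,0],[45,0,0,-40,0],[45,0,0,-30,0],[85,0,0,0,0],[85,0,0,0,0],[85,0,0,0,0]]]'
python3 - <<'E'
from h import *
p=cam("wrist"); save(p,"wD"); np.save("wD.npy",{k:p[k] for k in("Rm","c","k1","camera_matrix")},allow_pickle=True)
L=[]
for n in("w2","w3","wD"):
    q=np.load(n+".npy",allow_pickle=True).item(); q["pixels"]=cv2.imread(f"pics/{n}.png")[:,:,::-1].copy()
    h=cv2.cvtColor(q["pixels"],cv2.COLOR_RGB2HSV); uv=proj(q,(.4486,-.284,.07)).round().astype(int)
    m=(h[...,0]<17)&(h[...,1]>100)&(h[...,2]>60)
    if 0<=uv[1]<400 and 0<=uv[0]<640: print(n,uv,h[uv[1],uv[0]],m.sum()); L.append((q,m)); print(fit([L[-1]],.4486,-.288,.0235,.058,.070))
b=fit(L[:2],.4486,-.288,.0235,.058,.070); print(b)
print([(np.round(d["xy"]).tolist(),round(d["conf"],2)) for d in nets.recognise("bottle",p)][:3])
plan(b[1],b[2],0.13,0)
E
```

```text
t: 38.6
position: [0.5583, -0.2803, 0.1841]
eef_rot: [-2.456, -1.957, 0.001]
contact_force: [-0.1, 0.2, 0.0]
finger_gap: 0.988
grasp_force: 0.0
w2 [147 145] [ 15 144 150] 8410
(np.float64(0.8587746625129803), 0.4496, -0.287)
w3 [92 66] [ 15 147 146] 6458
(np.float64(0.8715348208248817), 0.4496, -0.288)
wD [197 227] [ 15 147 160] 4670
(np.float64(0.8568139963167587), 0.4496, -0.289)
(np.float64(0.8651547416689309), 0.4486, -0.288)
[([318.0, 159.0], 0.71), ([311.0, 138.0], 0.68), ([311.0, 192.0], 0.6)]
at [ 0.5582 -0.2804  0.1837] yaw -12.9 j7 0.51 tilt 0.0020 TURN -0.225 SHIFT [  -7.6 -109.5   53.9]
```

```bash
python3 -m creep '[[[85,0,0,0,-0.1237],[85,0,0,0,-0.1237],[85,0,0,0,-0.1237],[85,0,0,0,0],[85,0,0,0,0]]]'
python3 - <<'E'
from h import *
plan(0.4495,-0.288,0.042,8.36)
E
```

```text
t: 39.2
position: [0.5584, -0.2808, 0.1842]
eef_rot: [-2.058, -2.372, 0.0]
contact_force: [0.1, 0.2, 0.4]
finger_gap: 0.994
grasp_force: 0.0
at [ 0.5584 -0.2808  0.1842] yaw 8.1 j7 0.82 tilt 0.0011 TURN -0.004 SHIFT [   8.7 -108.7  142.3]
```

```bash
python3 -m creep '[[[85,2,-20,0,0],[85,4,-40,0,0],[85,2.7,-35,0,0],[85,0,-13.7,0,0],[85,0,0,15,0],[85,0,0,25,0],[85,0,0,30,0],[85,0,0,30,0],[85,0,0,22,0],[85,0,0,13,0],[85,0,0,7,0],[85,0,0,0,0]]]' 30
python3 -m creep '[[[85,0,0,0,0]]]'
python3 - <<'E'
from h import *
plan(0.4495,-0.288,0.042,8.36)
E
```

```text
t: 40.4
position: [0.45, -0.288, 0.0424]
eef_rot: [-2.054, -2.376, 0.0]
contact_force: [1.0, -1.2, 0.2]
finger_gap: 0.998
grasp_force: 0.0
t: 40.5
position: [0.4505, -0.2885, 0.0435]
eef_rot: [2.054, 2.376, 0.001]
contact_force: [0.3, -0.5, 0.1]
finger_gap: 0.996
grasp_force: 0.0
at [ 0.4505 -0.2885  0.0435] yaw 8.3 j7 1.03 tilt 0.0012 TURN -0.001 SHIFT [ 0.6 -0.9  1.5]
```

```bash
python3 -m creep '[[[30,0,0,0,0],[30,0,0,0,0],[30,0,0,0,0],[30,0,0,0,0],[30,0,0,0,0],[30,0,0,0,0]]]' 30
python3 -m creep '[[[30,0,0,-5,0],[30,0,0,-15,0],[30,0,0,-30,0],[30,0,0,-40,0],[30,0,0,-30,0],[30,0,0,0,0],[30,0,0,0,0]]]'
python3 - <<'E'
from h import *
plan(0.6168,-0.0142,0.16,8.36)
E
```

```text
t: 41.1
position: [0.4503, -0.2884, 0.0435]
eef_rot: [2.053, 2.376, 0.001]
contact_force: [-0.7, 0.0, 5.9]
finger_gap: 0.529
grasp_force: 29.8
t: 41.8
position: [0.4502, -0.2879, 0.1633]
eef_rot: [2.053, 2.377, 0.001]
contact_force: [0.2, 0.5, -1.3]
finger_gap: 0.528
grasp_force: 31.0
at [ 0.4502 -0.2879  0.1633] yaw 8.4 j7 0.91 tilt 0.0014 TURN 0.000 SHIFT [246.6 204.6   3.5]
```

```bash
python3 -m creep '[[[30,12,10,0,0],[30,24,20,0,0],[30,34,28,0,0],[30,34,28,0,0],[30,34,28,0,0],[30,34,28,0,0],[30,34,28,0,0],[30,24,20,0,0],[30,12,10,0,0],[30,4.6,4.6,0,0],[30,0,0,0,0],[30,0,0,0,0]]]'
python3 -m creep '[[[30,0,0,0,0],[30,0,0,0,0]]]'
python3 - <<'E'
from h import *
plan(0.6168,-0.0142,0.0485,8.36)
p=cam("wrist"); save(p,"wE")
h=cv2.cvtColor(p["pixels"],cv2.COLOR_RGB2HSV); m=(h[...,0]<17)&(h[...,1]>100)&(h[...,2]>60)
o=monitor.get_obs()["position"]; z=o[2]-.0435
print("held",fit([(p,m)],o[0],o[1],.0235,z+.058,z+.070), "jar_in",fit([(p,m)],.607,.054,.0235,.063,.075))
print("caddy",fitbox([(p,wood(p))],.6118,.0199,8.4,.074,.143,.036))
E
```

```text
t: 43.0
position: [0.6157, -0.0166, 0.1626]
eef_rot: [-2.057, -2.375, 0.002]
contact_force: [-0.1, -0.6, -1.3]
finger_gap: 0.53
grasp_force: 31.0
t: 43.2
position: [0.6161, -0.0157, 0.163]
eef_rot: [2.056, 2.375, 0.0]
contact_force: [-0.6, -0.1, -1.1]
finger_gap: 0.531
grasp_force: 31.0
at [ 0.6161 -0.0157  0.163 ] yaw 8.2 j7 0.38 tilt 0.0001 TURN -0.002 SHIFT [  1.4   0.9 114.5]
held (np.float64(0.8650949574328749), np.float64(0.6162694953897025), np.float64(-0.0174225458868753)) jar_in (np.float64(0.911070780399274), 0.608, 0.051)
caddy (np.float64(0.6114697397811142), np.float64(0.018340312637923132), np.float64(9.220521092319151), np.float64(0.7443952208350114))
```

```bash
python3 -m creep '[[[30,2,0.9,10,0],[30,0,0,20,0],[30,0,0,25,0],[30,0,0,20,0],[30,0,0,12,0],[30,0,0,8,0],[30,0,0,5,0],[30,0,0,0,0],[30,0,0,0,0]]]'
python3 -m creep '[[[30,0,0,5,0],[30,0,0,4,0],[30,0,0,2,0],[30,0,0,0,0]]]'
python3 -m creep '[[[30,0,0,1.5,0],[30,0,0,0,0]]]'
```

```text
t: 44.15
position: [0.6176, -0.0123, 0.0635]
eef_rot: [2.053, 2.377, 0.001]
contact_force: [-0.3, -0.4, -0.4]
finger_gap: 0.533
grasp_force: 31.0
t: 44.55
position: [0.6169, -0.0122, 0.0514]
eef_rot: [-2.054, -2.377, 0.001]
contact_force: [-0.4, 0.1, 0.2]
finger_gap: 0.532
grasp_force: 31.0
t: 44.75
position: [0.6172, -0.0123, 0.0502]
eef_rot: [-2.054, -2.377, 0.0]
contact_force: [-0.8, -0.4, -0.9]
finger_gap: 0.531
grasp_force: 31.0
```

```bash
python3 -m creep '[[[30,0,0,1,0],[30,0,0,0,0]]]'
python3 -m creep '[[[30,0,0,0.7,0],[30,0,0,0,0]]]'
```

```text
t: 44.95
position: [0.6171, -0.0123, 0.0493]
eef_rot: [-2.054, -2.377, -0.0]
contact_force: [0.4, -1.1, -0.4]
finger_gap: 0.536
grasp_force: 31.0
t: 45.15
position: [0.6173, -0.0123, 0.0487]
eef_rot: [2.054, 2.377, 0.0]
contact_force: [0.1, -0.3, -0.6]
finger_gap: 0.527
grasp_force: 31.1
```

```bash
python3 -m creep '[[[30,0,0,0.5,0],[30,0,0,0,0]]]'
python3 -m creep '[[[62,0,0,0,0],[62,0,0,0,0],[62,0,0,0,0],[62,0,0,0,0],[66,0,0,-10,0],[66,0,0,-25,0],[66,0,0,-40,0],[66,0,0,-40,0],[66,-30,0,-20,0],[66,-40,0,0,0],[66,0,0,0,0],[66,0,0,0,0]]]'
python3 - <<'E'
from h import *
p=cam("wrist"); save(p,"wF"); t=cam("top"); save(t,"t2"); s=cam("scene"); save(s,"s2")
h=cv2.cvtColor(p["pixels"],cv2.COLOR_RGB2HSV); m=(h[...,0]<17)&(h[...,1]>100)&(h[...,2]>60)
print("jar",fit([(p,m)],.617,-.014,.0235,.063,.075),"jar_in",fit([(p,m)],.607,.054,.0235,.063,.075))
for n,q in(("top",t),("scene",s),("wrist",p)):
  for k in "bottle jar bar_next bar_first spacer".split(): print(n,k,[(np.round(d["xy"]).tolist(),round(d["conf"],2)) for d in nets.recognise(k,q)][:3])
E
```

```text
t: 45.35
position: [0.6173, -0.0124, 0.0486]
eef_rot: [2.054, 2.377, 0.001]
contact_force: [-2.6, 0.6, 6.1]
finger_gap: 0.537
grasp_force: 31.5
t: 46.55
position: [0.6272, -0.083, 0.1838]
eef_rot: [2.057, 2.374, 0.0]
contact_force: [0.8, 0.7, -0.5]
finger_gap: 0.776
grasp_force: 0.0
jar (np.float64(0.7674903245013397), 0.616, -0.013000000000000001) jar_in (np.float64(0.8282485875706215), 0.607, 0.054)
top bottle [([408.0, 178.0], 0.58), ([394.0, 176.0], 0.44)]
top jar []
top bar_next [([240.0, 178.0], 0.89), ([296.0, 164.0], 0.38)]
top bar_first [([208.0, 178.0], 0.73)]
top spacer [([280.0, 224.0], 0.74), ([394.0, 174.0], 0.47)]
scene bottle [([434.0, 247.0], 0.67), ([349.0, 191.0], 0.39)]
scene jar [([362.0, 179.0], 0.91)]
scene bar_next [([286.0, 155.0], 0.79)]
scene bar_first [([265.0, 137.0], 0.84)]
scene spacer [([274.0, 200.0], 0.96), ([350.0, 192.0], 0.3)]
wrist bottle [([243.0, 336.0], 0.45)]
wrist jar [([309.0, 117.0], 0.63)]
wrist bar_next []
wrist bar_first [([246.0, 336.0], 0.64)]
wrist spacer []
```

```bash
python3 -m creep '[[[80,0,0,-25,0],[80,25,-5,-10,0],[80,40,-9,0,0],[80,40,-9,0,0],[80,40,-9,0,0],[80,40,-9,0,0],[80,40,-9,0,0],[80,30,-5,0,0],[80,15,-3,0,0],[80,0,0,0,0],[80,0,0,0,0],[80,0,0,0,0]]]'
python3 - <<'E'
from h import *
p=cam("wrist"); save(p,"wG")
h=cv2.cvtColor(p["pixels"],cv2.COLOR_RGB2HSV); 
cr=(h[...,2]>150)&(h[...,1]<100)&(h[...,1]>35)&(h[...,0]>18)
def fz(x,y,deg,m):
    q=dict(p); q["c"]=p["c"]-np.array([0,0,.022]); return np.round(fitbox([(q,m)],x,y,deg,.054,.080,.025),4)
a=fz(.5685,.313,-4,cr); b=fz(.564,.212,-4,cr); print("first",a,"next",b)
th=np.radians(a[2]); d=b[:2]-a[:2]; print("next in first x,y",d@[np.cos(th),np.sin(th)],d@[-np.sin(th),np.cos(th)])
wm=(h[...,0]<20)&(h[...,1]>90)&(h[...,2]>60)
print("spacer",np.round(fitbox([(p,wm)],.431,.100,-4,.070,.018,.055),4))
o=monitor.get_obs(); print(o["contact_force"],o["t"])
t=cam("top")
for z in(.047,):print([onz(t,u,z)[:2].round(4) for u in((240,178),(208,178))])
s=cam("scene"); dk=s["pixels"].max(2)<70; print("bottle scene",fit([(s,dk)],.559,-.281,.010,.069,.102),"bottle_in",fit([(s,dk)],.570,-.232,.010,.069,.102))
dk=t["pixels"].max(2)<70; print("bottle top",fit([(t,dk)],.559,-.281,.010,.069,.102))
E
```

```text
t: 48.65
position: [0.5315, 0.175, 0.2183]
eef_rot: [2.057, 2.374, -0.0]
contact_force: [1.1, -0.3, 0.5]
finger_gap: 0.936
grasp_force: 0.0
first [ 0.569   0.3169 -7.7606  0.813 ] next [ 0.563   0.2115 -2.2639  0.8393]
next in first x,y 0.00828756361937065 -0.10524483972744168
spacer [0.4304 0.0999 2.5341 0.8203]
[-1.16530485  0.55624751 -0.0155987 ] 48.7
[array([0.566 , 0.2149]), array([0.5677, 0.3069])]
bottle scene (np.float64(0.3953488372093023), 0.558, -0.28200000000000003) bottle_in (np.float64(0.3813953488372093), 0.57, -0.231)
bottle top (np.float64(0.5376344086021505), 0.555, -0.281)
```

Run:
```python
from h import *
p=cam("wrist"); h=cv2.cvtColor(p["pixels"],cv2.COLOR_RGB2HSV)
for c in((.5687,.3134),(.564,.212)): 
    u=proj(p,(*c,.047)).round().astype(int); print(u,h[u[1],u[0]])
cr=((h[...,2]>140)&(h[...,1]<95)&(h[...,1]>35)&(h[...,0]>18)).astype(np.uint8)
cr=cv2.morphologyEx(cr,cv2.MORPH_OPEN,np.ones((5,5)))
n,l,st,_=cv2.connectedComponentsWithStats(cr)
for k in range(1,n):
    if st[k,4]>800:
        c,_=cv2.findContours((l==k).astype(np.uint8),0,1); P=np.array([onz(p,u,.047)[:2]*1000 for u in c[0][:,0]],np.float32); print(st[k],cv2.minAreaRect(P))
```

```text
[372  50] [ 22  62 203]
[349 154] [ 22  64 208]
[ 338    3   68   93 4527] ((568.23095703125, 312.77960205078125), (77.71516418457031, 52.02540969848633), 86.43072509765625)
[ 317  111   63   82 3675] ((562.8180541992188, 212.53189086914062), (78.05239868164062, 52.3542594909668), 85.3342514038086)
```

```bash
python3 -c "
from h import *
print(order.job_done())"
```

```text
the job is handed in; nothing more can be done
None
```

The job is handed in at about 49 s of the 125 s: the bottle and jar are in their bays, and the soap bar is on the rack in line with the first, about 20 mm apart. The spacer is back on the bench; nothing was dropped, and no verdict came back.

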